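# Snug down a flange cover crosswise with four clamping levers

### The arm

A 6-joint arm with a two-finger parallel gripper is mounted at the origin on a cart in front of the work surface, level with it; the furniture and walls round the work are solid. World frame = base frame: x ahead of the robot, y to its left, z up, the work surface at z = 0. Lengths are in m, angles in rad, forces in N, time in s.
With the tool pointing down it reaches from about 0.25 to 0.725 m from the base axis. Payload 4 kg.
Tool frame: the origin (TCP) lies at the very end of the fingers, on their centre line; the grasp point (between the pads) lies 19 mm behind it; x points along the fingers, y is the direction in which the jaws open and shut, and the axes are right-handed (so a half turn about x gives the same grasp; the last joint's range is limited). The gripper opens to 85 mm and grips with 20 to 120 N. Pads are 22 mm wide; open, the fingers measure 114 mm over their backs; the gripper's body (76 mm by 85 mm) begins 54 mm behind the grasp point. The pads swing forward as they close: fully open they stand 13 mm farther back than shut.
Start: joints at [-1.273, 0.241, 0.005, 1.335, 0, 1.571], TCP at [0.147, -0.478, 0.231] pointing down, gripper open.
Joint ranges: [-2.72, 2.72], [-1.05, 1.87], [-1.09, 1.28], [-1.99, 2.15], [-1.42, 1.44], [-3.14, 3.14]. Speed limits (rad/s): [2.79, 2.79, 3.14, 3.14, 3.14, 3.14].

### API

Orientations are given as [roll, pitch, yaw] about the fixed x, y, z axes, in that order (R = Rz(yaw) Ry(pitch) Rx(roll)).
In Python, from plant import robot gives the robot as it stands.
- The arm moves only by the tool arm_command, never from a script. Its argument "commands" is a list of rows, each a list of 7 numbers: the shift along the world's x, y, z in mm, then the turn, a rotation vector about the world's x, y, z in rad, then the finger opening in mm, from 0 to 85.4. In form: [[tx, ty, tz, rx, ry, rz, claw], ...]. A call has 1 to 12 rows; each row shifts and turns the commanded pose from where the row before left it; what a row does not reach is not made up. A row lasts 1/12 s, in which the tool goes at most 41.7 mm and 7.16 degrees, less where a joint would pass 70% of its speed; a pose out of reach is approached as far as the arm can. A call is refused whole if a number of a shift passes 41.7 or a number of a turn 0.125, either way. A call with a gripper value outside its range is refused whole. The fingers move at their own pace and stop on an object; the grip force is fixed at half the most. Time passes only in rows, so rows that do not move let the fingers close. It gives the time, the measured TCP pose, the force and the opening at its end, in the units of the state.
- robot.get_state(): the state, without advancing time (a new reading comes with each control period).
- robot.read_camera(name): name is "side" or "top" or "wrist"; returns the picture (420x560x3 uint8, red, green, blue); there is no depth.
- robot.camera_info(name): a dict with "mtx" (3x3 intrinsics, pixels), "world_from_camera" (4x4, takes a point from camera to world coordinates). Camera axes: x right, y up, looking along -z (the intrinsics and any distortion apply to the point x, -y, -z); pixel columns grow to the right and rows downward; lengths in m; the calibration is good to about 2 mm. A picture is of the moment at which its call begins: read the wrist's pose just before it. camera_info takes no time and is no camera call; for the wrist camera it gives the pose at the moment of the call.
- robot.close_job(): hands the job in, once; it reports no verdict.
The state is a dict: "t": time; "qpos": joint angles; "dq": joint speeds; "tau": joint torques, N m; "eef_pos": TCP position; "tcp_rot": TCP orientation; "force": force on the tool from outside, world axes, zero at the start; "ft_torque": the same for the moment, N m; "opening": opening from 0.0 (shut) to 1.0 (fully open).
Only numpy, scipy, OpenCV 4.12 (cv2) and the standard library are available. Lean on these libraries where they do the work, as an engineer would, in place of code of your own. Each camera call takes 0.05 s, during which the arm holds its last target.

### The job

Seat the cover of the filter vessel evenly by swinging its four clamping levers clockwise (seen from above) in two rounds: first bring every lever to about the middle of its swing, pointing straight out, and only then take every lever fully home against its stop. In both rounds work crosswise: after the first lever comes the one opposite it, then the other two. Leave the glassware, jars and bottles round the vessel standing where they are.

Things in the scene. Friction and masses are not known exactly. Their poses are not given: they have to be found in the camera images.
- vessel: squat aluminium filter vessel, 156 mm across its top flange, fixed to the bench on a round black rubber mat (180 mm across, 3 mm thick). Origin: centre of its underside, 3 mm above the worktop; z up. Four studs stand on a 55 mm radius about its axis, in its +x (a), +y (b), -x (c), -y (d) directions; so a and c are opposite, b and d are opposite. A fixed steel pipe, 33 mm across at the widest, rises in the middle to 108 mm above the origin.
- cover: loose steel flange cover, a ring 144 mm across and 10 mm thick round the vessel's centre pipe. Origin: centre of its underside. It rests on a springy gasket 44.5 mm above the vessel's origin and is pressed down about 4 mm, to 40.4 mm, when all four levers are home; the four nuts pull it down at their own places only, so it tilts if one is driven far ahead.
- lever_a (a joint): angle in rad of clamping lever a, a black lever on stud a. 0 is fully slack, 1.70 is home against its solid stop, 0.85 is the middle of the swing, where it points straight out from the vessel's axis; it grows as the lever turns clockwise seen from above, and its nut goes down 3 mm per rad. It stays where it is left; turning it takes about 3 N at 40 mm from the stud. It starts between 0 and 0.3.
- hub_a (a point): on the axis of lever a (its stud), at the height of the lever's tip: 81.5 mm above the worktop when slack, 76.4 mm when home. The hub round it is 20 mm across and ends 4 mm above this point.
- tip_a (a point): centre of the ball, 13 mm across, at the free end of lever a, 48 mm out from the hub point and level with it. The lever between is a round bar 10 mm thick, which drops 2 mm towards the hub. Beyond the cover's edge there is nothing under the lever down to the vessel's flange (40 mm above its origin).
- lever_b (a joint): angle in rad of clamping lever b, a black lever on stud b. 0 is fully slack, 1.70 is home against its solid stop, 0.85 is the middle of the swing, where it points straight out from the vessel's axis; it grows as the lever turns clockwise seen from above, and its nut goes down 3 mm per rad. It stays where it is left; turning it takes about 3 N at 40 mm from the stud. It starts between 0 and 0.3.
- hub_b (a point): on the axis of lever b (its stud), at the height of the lever's tip: 81.5 mm above the worktop when slack, 76.4 mm when home. The hub round it is 20 mm across and ends 4 mm above this point.
- tip_b (a point): centre of the ball, 13 mm across, at the free end of lever b, 48 mm out from the hub point and level with it. The lever between is a round bar 10 mm thick, which drops 2 mm towards the hub. Beyond the cover's edge there is nothing under the lever down to the vessel's flange (40 mm above its origin).
- lever_c (a joint): angle in rad of clamping lever c, a black lever on stud c. 0 is fully slack, 1.70 is home against its solid stop, 0.85 is the middle of the swing, where it points straight out from the vessel's axis; it grows as the lever turns clockwise seen from above, and its nut goes down 3 mm per rad. It stays where it is left; turning it takes about 3 N at 40 mm from the stud. It starts between 0 and 0.3.
- hub_c (a point): on the axis of lever c (its stud), at the height of the lever's tip: 81.5 mm above the worktop when slack, 76.4 mm when home. The hub round it is 20 mm across and ends 4 mm above this point.
- tip_c (a point): centre of the ball, 13 mm across, at the free end of lever c, 48 mm out from the hub point and level with it. The lever between is a round bar 10 mm thick, which drops 2 mm towards the hub. Beyond the cover's edge there is nothing under the lever down to the vessel's flange (40 mm above its origin).
- lever_d (a joint): angle in rad of clamping lever d, a black lever on stud d. 0 is fully slack, 1.70 is home against its solid stop, 0.85 is the middle of the swing, where it points straight out from the vessel's axis; it grows as the lever turns clockwise seen from above, and its nut goes down 3 mm per rad. It stays where it is left; turning it takes about 3 N at 40 mm from the stud. It starts between 0 and 0.3.
- hub_d (a point): on the axis of lever d (its stud), at the height of the lever's tip: 81.5 mm above the worktop when slack, 76.4 mm when home. The hub round it is 20 mm across and ends 4 mm above this point.
- tip_d (a point): centre of the ball, 13 mm across, at the free end of lever d, 48 mm out from the hub point and level with it. The lever between is a round bar 10 mm thick, which drops 2 mm towards the hub. Beyond the cover's edge there is nothing under the lever down to the vessel's flange (40 mm above its origin).
- beaker_100: glass beaker, 61 mm across the lip, 72 mm high; a bystander. Origin: centre of its underside; it stands upright within 0.13 to 0.20 m of the vessel's axis.
- cream_jar: white jar with a black lid, 55 mm across, 44 mm high; a bystander. Origin: centre of its underside; it stands upright within 0.13 to 0.20 m of the vessel's axis.
- dark_tin_1: dark round tin, 51 mm across, 48 mm high; a bystander. Origin: centre of its underside; it stands upright within 0.13 to 0.20 m of the vessel's axis.
- funnel: white funnel standing on its mouth, 58 mm across, 62 mm high; a bystander. Origin: centre of its underside; it stands upright within 0.13 to 0.20 m of the vessel's axis.
- dropper_1: amber dropper bottle, 33 mm across, 94 mm high; a bystander. Origin: centre of its underside; it stands upright within 0.13 to 0.20 m of the vessel's axis.
- vial: small white vial with a black cap, 22 mm across, 62 mm high; a bystander. Origin: centre of its underside; it stands upright within 0.13 to 0.20 m of the vessel's axis.
- mat: the round black rubber mat under the vessel, centred on its axis; origin: centre of its underside. Fixed furniture near it, always in the same place: a brown bottle with a dispensing pump, 237 mm high (x 0.54 to 0.62, y 0.14 to 0.23 m); a magnetic stirrer, 86 mm high with a 92 mm beaker on top (x from 0.65, y 0.01 to 0.17); a balance, 112 mm high (x from 0.58, y -0.32 to -0.49).
Mind the look-alikes: they are no part of the job. Of the things shaped like the cover, the steel one is meant.

How it is judged:
By the outcome, as a careful person would: the job done as asked, in the order asked, and still so for the second after the job is handed in, with the robot touching nothing.
It also fails if it takes over 67 s, if anything falls off the work surface, if the arm or the gripper's body presses on something with over 40 N, if the wrist force passes 120 N, or if a joint passes its speed limit or range.

## Working session

There is one attempt and no reset: what is moved stays moved. The work goes in short steps, Python scripts to look and compute and a tool call to move; the robot and the scene stay as the last step left them, time stands still between calls to the robot, and variables do not carry over. Pictures are saved under pics/ and viewed, and the job is handed in when it is done.

Besides the shell and the picture viewer there is one more tool, called after "Request:" as a command line: name --pt "numbers of a row" for each row, then --argument value for the rest. arm_command: Moves the arm, as the interface text tells. Its arguments: {"type":"object","properties":{"commands":{"type":"array","items":{"type":"array","items":{"type":"number"}}}},"required":["commands"]}

```bash
mkdir -p pics; ls; python3 - <<'E'
from plant import robot
import cv2
s=robot.get_state(); print(s)
for n in ("top","side","wrist"):
    im=robot.read_camera(n); cv2.imwrite(f"pics/{n}0.png",im[:,:,::-1]); i=robot.camera_info(n); print(n,i)
E
```

```text
pics
{'t': 0.0, 'qpos': array([-1.27301967e+00,  2.41373231e-01,  3.69354109e-03,  1.33521676e+00,
        7.49486961e-09,  1.57082603e+00]), 'dq': array([-0.0007705 ,  0.00015402,  0.00023763,  0.00073191,  0.00033307,
       -0.00051561]), 'tau': array([-2.49463774e-03, -3.72318256e+01,  2.52406973e+01,  1.69219170e-02,
       -1.34004395e-04, -1.03817430e-05]), 'eef_pos': array([ 0.14650589, -0.47737052,  0.23042112]), 'tcp_rot': array([-1.5707702 ,  1.5686962 ,  1.86856941]), 'force': array([ 0.96253571, -0.50839602,  0.88856263]), 'ft_torque': array([ 0.02747743, -0.05441198, -0.01108223]), 'opening': 0.9998806471739417}
top {'mtx': array([[527.7912721 ,   0.        , 276.42876555],
       [  0.        , 527.7912721 , 204.48476996],
       [  0.        ,   0.        ,   1.        ]]), 'world_from_camera': array([[-2.54076808e-02,  9.91116957e-01, -1.30543584e-01,
         3.71240900e-01],
       [-9.99673743e-01, -2.55321202e-02,  7.20633623e-04,
         3.28656087e-02],
       [-2.61882226e-03,  1.30519302e-01,  9.91442310e-01,
         1.52459428e+00],
       [ 0.00000000e+00
[... 234 characters left out ...]
orld_from_camera': array([[ 0.9974078 ,  0.01745764, -0.0698062 ,  0.4966352 ],
       [-0.07021816,  0.44806652, -0.89123835, -1.05402618],
       [ 0.0157189 ,  0.89382975,  0.44813088,  0.64806953],
       [ 0.        ,  0.        ,  0.        ,  1.        ]])}
wrist {'mtx': array([[329.11306437,   0.        , 279.74140254],
       [  0.        , 329.11306437, 211.81765687],
       [  0.        ,   0.        ,   1.        ]]), 'world_from_camera': array([[ 0.29204725,  0.9192226 ,  0.26407994,  0.21480585],
       [-0.95640282,  0.28110628,  0.07920165, -0.4575827 ],
       [-0.00143059, -0.27569742,  0.96124341,  0.37334783],
       [ 0.        ,  0.        ,  0.        ,  1.        ]])}
```

View pics/top0.png

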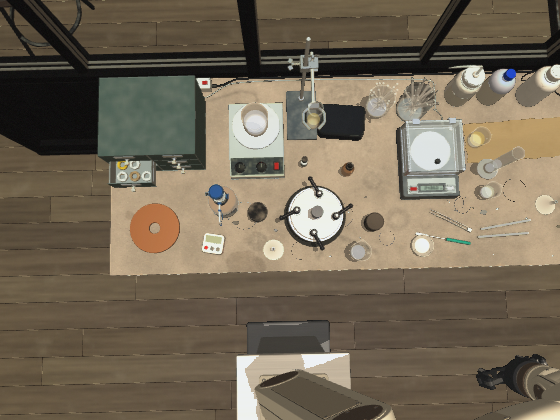

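View pics/side0.png

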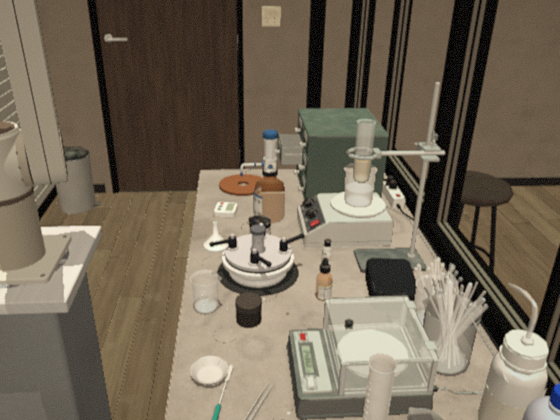

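View pics/wrist0.png

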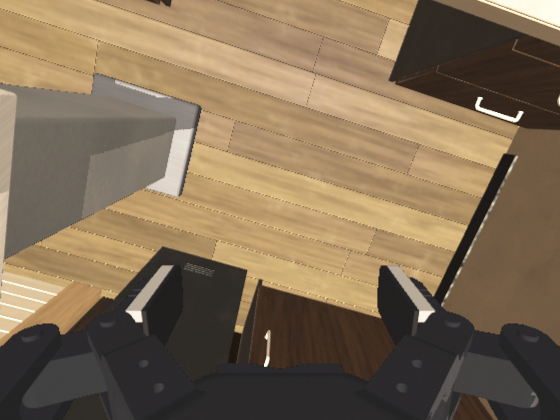

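```bash
cat > h.py <<'E'
import numpy as np, cv2
from plant import robot
def ray(name,u,v,z,info=None):
    i=info or robot.camera_info(name); K=np.array(i["mtx"]);T=np.array(i["world_from_camera"])
    d=np.linalg.inv(K)@[u,v,1.]; d=T[:3,:3]@(d*[1,-1,-1]); o=T[:3,3]
    return o+d*(z-o[2])/d[2]
def proj(name,p,info=None):
    i=info or robot.camera_info(name); K=np.array(i["mtx"]);T=np.array(i["world_from_camera"])
    c=T[:3,:3].T@(np.array(p)-T[:3,3]); c=c*[1,-1,-1]; q=K@c; return q[:2]/q[2]
E
python3 - <<'E'
import cv2
im=cv2.imread('pics/top0.png'); c=im[140:280,220:400]; cv2.imwrite('pics/top0z.png',cv2.resize(c,None,fx=4.2,fy=4.2,interpolation=cv2.INTER_CUBIC))
im=cv2.imread('pics/side0.png'); c=im[190:350,180:370]; cv2.imwrite('pics/side0z.png',cv2.resize(c,None,fx=3.7,fy=3.7,interpolation=cv2.INTER_CUBIC))
from h import *
print(ray('top',316,212,0.08))
E
```

```text
[ 0.53776756 -0.07663565  0.08      ]
```

View pics/top0z.png

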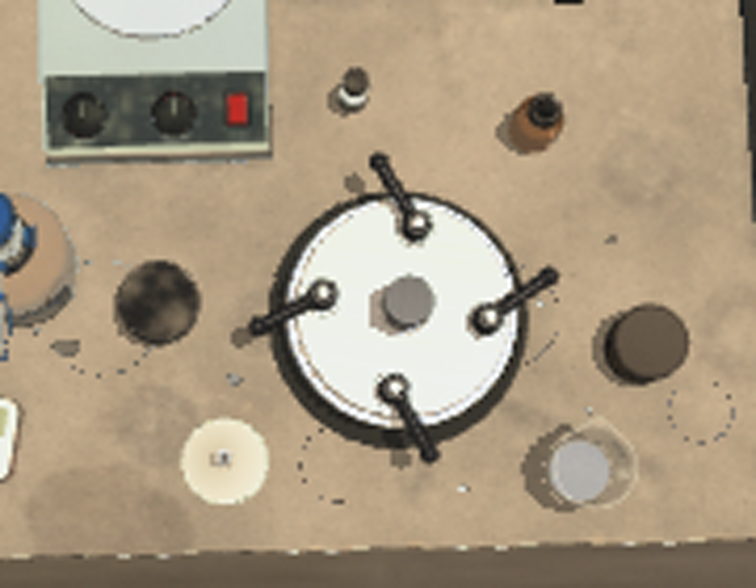

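View pics/side0z.png

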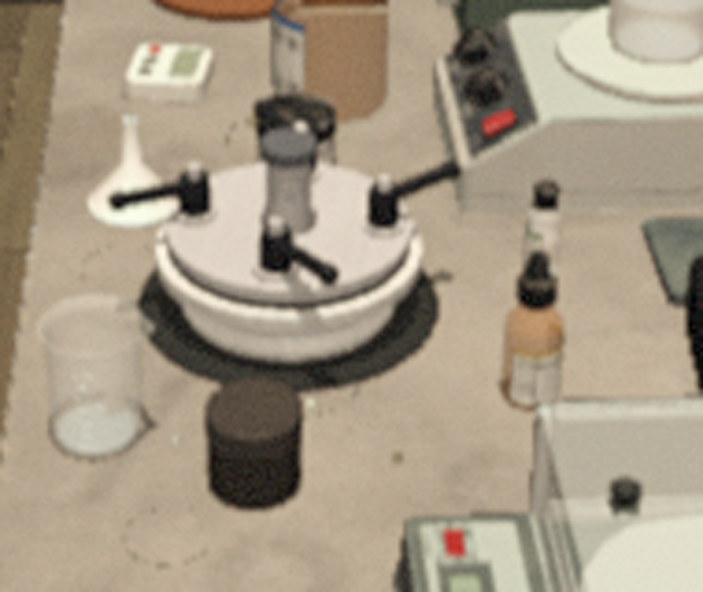

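```bash
cat >> h.py <<'E'
from scipy.optimize import least_squares
from scipy.spatial.transform import Rotation as R
ZH=0.0865; ZT=0.0815
# model p=[cx,cy,yaw,th0..3]; lever k at bearing yaw+k*90deg (ccw); lever world bearing = stud bearing +(0.85-th)
def pts(p,zt=ZT):
    H=[];T=[]
    for k in range(4):
        b=p[2]+k*np.pi/2; h=np.array(p[:2])+.055*np.array([np.cos(b),np.sin(b)])
        a=b+.85-p[3+k]; t=h+.048*np.array([np.cos(a),np.sin(a)])
        H.append([*h,zt+.004]);T.append([*t,zt])
    return np.array(H),np.array(T)
E
python3 - <<'E'
from h import *
i=robot.camera_info('top')
z=lambda a:np.array(a)/4.2+[220,140]-[.4,.4]
H=z([[416,224],[321,293],[393,388],[487,318]]);T=z([[378,160],[258,327],[429,455],[549,275]])
def f(p):
    h,t=pts(p); return np.r_[[proj('top',q,i) for q in h]-H,[proj('top',q,i) for q in t]-T].ravel()
r=least_squares(f,[.54,-.077,0,.3,.3,.3,.3]); print(r.x,np.round(r.fun.reshape(-1,2),1))
print(pts(r.x))
s=robot.get_state(); print(R.from_euler('xyz',s['tcp_rot']).as_matrix().round(3))
for n,u,v,zz in [('beaker',(580),472,0),('drop',543,108,.09),('tin',650,340,.048),('vial',355,80,.06),('funnel',225,462,0),('jar',158,303,.044)]:
    q=z([u,v]);w=ray('top',*q,zz); print(n,w, np.hypot(*(w[:2]-r.x[:2])))
E
```

```text
[ 0.53652088 -0.07624995 -0.16852488  0.18509074  0.22317976  0.22107736
  0.10124382] [[ 0.  -0.3]
 [ 0.1  0. ]
 [ 0.2  0. ]
 [ 0.4 -0.3]
 [ 0.2  0.3]
 [-0.3  0.2]
 [-0.1 -0.3]
 [-0.4  0.3]]
(array([[ 0.59074171, -0.085475  ,  0.0855    ],
       [ 0.54574594, -0.02202912,  0.0855    ],
       [ 0.48230005, -0.06702489,  0.0855    ],
       [ 0.52729583, -0.13047078,  0.0855    ]]), array([[ 0.6329486 , -0.06261503,  0.0815    ],
       [ 0.52450978,  0.02101767,  0.0815    ],
       [ 0.43929801, -0.08835151,  0.0815    ],
       [ 0.55361026, -0.1706149 ,  0.0815    ]]))
[[-0.001  0.293 -0.956]
 [ 0.002 -0.956 -0.293]
 [-1.    -0.002  0.   ]]
beaker [ 0.42811802 -0.19857126  0.        ] 0.16344321067240136
drop [ 0.66427883 -0.17142188  0.09      ] 0.15931035863062337
tin [ 0.51306789 -0.24207434  0.048     ] 0.1674746891560036
vial [ 0.69290213 -0.04989976  0.06      ] 0.15858570732239735
funnel [0.44116177 0.04447051 0.        ] 0.15384014694749998
jar [0.54691698 0.08655749 0.044     ] 0.1631390195746826
```

Request:
arm_command --pt "14 12 0 0 0 0 60" --pt "28 24 0 0 0 0 24" --pt "28 24 0 0 0 0.04 24" --pt "28 24 0 0 0 0.04 24" --pt "28 24 0 0 0 0.04 24" --pt "28 24 0 0 0 0.04 24" --pt "28 24 0 0 0 0.04 24" --pt "28 24 0 0 0 0 24" --pt "28 24 0 0 0 0 24" --pt "28 24 0 0 0 0 24" --pt "28 24 0 0 0 0 24" --pt "28 24 0 0 0 0 24"

```text
t: 1.15
eef_pos: [0.4697, -0.2004, 0.2311]
tcp_rot: [-0.602, 1.57, 3.038]
force: [0.3, -1.1, 0.2]
opening: 0.278
```

Request:
arm_command --pt "28 24 -8 0 0 0 24" --pt "28 24 -8 0 0 0 24" --pt "28 24 -8 0 0 0 24" --pt "28 24 -8 0 0 0 24" --pt "28 26 -8 0 0 0 24" --pt "18 14 -8 0 0 0 24" --pt "0 0 0 0 0 0 24" --pt "0 0 0 0 0 0 24" --pt "0 0 0 0 0 0 24"

```text
t: 1.9
eef_pos: [0.626, -0.0663, 0.1828]
tcp_rot: [-0.35, 1.569, -2.994]
force: [0.4, -0.2, -0.0]
opening: 0.279
```

```bash
cat >> h.py <<'E'
def st():
    s=robot.get_state(); M=R.from_euler('xyz',s['tcp_rot']).as_matrix()
    print('t %.2f'%s['t'],'pos',(s['eef_pos']*1e3).round(1),'phi %.3f'%np.arctan2(-M[1,2],-M[0,2]),'xax',M[:,0].round(3),'F',s['force'].round(1),'op %.1f'%(s['opening']*85.4),'q',s['qpos'].round(2)); return s
E
python3 - <<'E'
from h import *
st(); i=robot.camera_info('wrist'); cv2.imwrite('pics/w1.png',robot.read_camera('wrist')[:,:,::-1])
import pickle; pickle.dump(i,open('w1.pkl','wb'))
E
```

```text
t 1.90 pos [626.  -66.3 182.8] phi 0.498 xax [-0.002 -0.    -1.   ] F [ 0.4 -0.2 -0. ] op 23.8 q [-0.11  0.52  0.3   1.35 -0.    2.54]
```

View pics/w1.png

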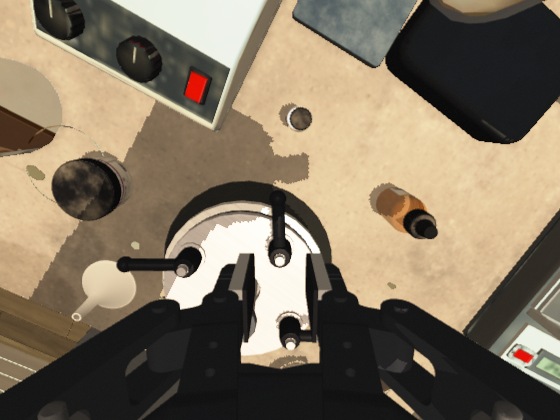

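```bash
python3 - <<'E'
from h import *
import pickle; i=pickle.load(open('w1.pkl','rb'))
P=[ 0.53652088,-0.07624995,-0.16852488,0.18509074,0.22317976,0.22107736,0.10124382]
h,t=pts(P)
im=cv2.imread('pics/w1.png'); im=cv2.resize(im[150:400,80:360],None,fx=2.8,fy=2.4*2.8/2.4,interpolation=cv2.INTER_CUBIC)
for q in list(h)+list(t):
    u=proj('wrist',q,i); print(u.round(1)); c=tuple(int(x) for x in ((u-[80,150])*2.8).round()); cv2.circle(im,c,3,(0,0,255),-1)
cv2.imwrite('pics/w1z.png',im[:600])
E
```

```text
[278.8 262.7]
[182.6 273.4]
[200.7 354.3]
[289.8 345.2]
[278.8 202.9]
[124.8 269.1]
[203.3 395.2]
[344.8 338.2]
```

View pics/w1z.png

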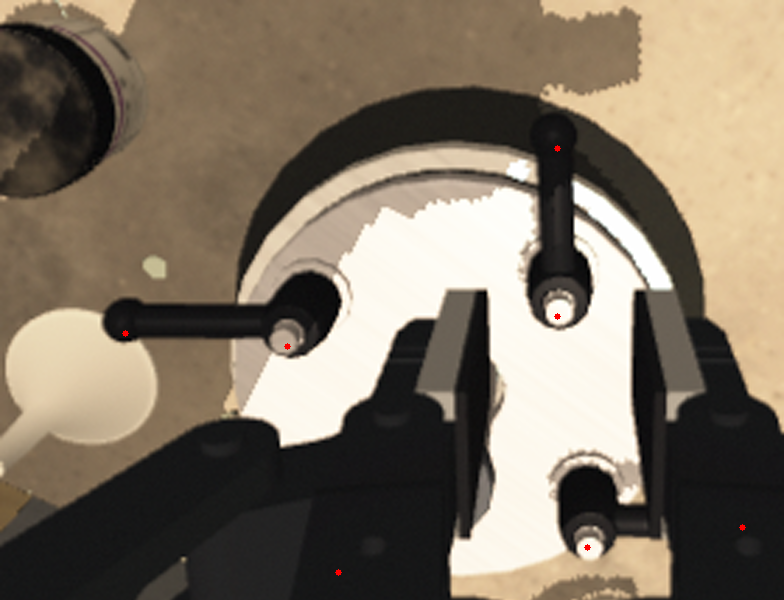

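```bash
python3 - <<'E'
from h import *
import pickle; iw=pickle.load(open('w1.pkl','rb'))
i=robot.camera_info('top')
z=lambda a:np.array(a)/4.2+[220,140]-[.4,.4]
H=z([[416,224],[321,293],[393,388],[487,318]]);T=z([[378,160],[258,327],[429,455],[549,275]])
zw=lambda a:np.array(a)/2.8+[80,150]-[.3,.3]
Hw=zw([[558,306],[288,340],[589,542]]);Tw=zw([[553,132],[124,319]])
for mode in (0,1,2):
  def f(p):
    h,t=pts(p[:7],.081); h[:,2]=p[7]
    hw=h.copy();tw=t.copy(); 
    h[:,:2]+=p[8:10];t[:,:2]+=p[8:10]
    a=np.r_[[proj('top',q,i) for q in h]-H,[proj('top',q,i) for q in t]-T].ravel()/.4
    b=np.r_[[proj('wrist',hw[k],iw) for k in (0,1,3)]-Hw,[proj('wrist',tw[k],iw) for k in (0,1)]-Tw].ravel()/.7
    if mode==2:a=a*0.001
    if mode==1:b=b*0.001
    return np.r_[a,b,(p[7]-.09)/.01,p[8:]/.003]
  r=least_squares(f,[.54,-.077,0,.3,.3,.3,.3,.09,0,0]); print(r.x.round(4));print(np.round(r.fun[:26].reshape(-1,2),1).tolist())
E
```

```text
[ 0.5401 -0.0746 -0.1644  0.1689  0.2438  0.2288  0.1068  0.0877 -0.0036
 -0.0017]
[[0.1, -1.1], [0.4, 0.1], [0.8, 0.0], [1.2, -1.0], [-0.5, 1.3], [-1.1, 0.1], [-0.3, -0.5], [-0.9, 0.7], [-0.2, 0.3], [-1.5, -1.0], [0.4, -0.6], [0.5, 1.2], [0.7, 0.2]]
[ 0.5371 -0.0766 -0.1684  0.1749  0.2175  0.2319  0.1062  0.0784 -0.
 -0.    ]
[[-0.1, -0.3], [0.4, 0.4], [0.3, 0.1], [0.5, -0.4], [0.4, 0.6], [-0.4, 0.2], [-0.5, -0.9], [-0.6, 0.4], [0.0, -0.0], [0.0, -0.0], [0.0, -0.0], [0.0, 0.0], [0.0, 0.0]]
[ 0.5402 -0.0747 -0.162   0.1643  0.2487  0.2364  0.1947  0.0882 -0.
 -0.    ]
[[-0.0, -0.0], [-0.0, -0.0], [-0.0, -0.0], [-0.0, -0.0], [-0.0, -0.0], [-0.0, -0.0], [-0.0, -0.0], [-0.0, 0.0], [-0.0, 0.3], [-1.6, -0.7], [0.8, -0.4], [0.0, 0.8], [0.8, -0.1]]
```

```bash
python3 - <<'E'
from h import *
def tri(a,b):
    best=min(((np.linalg.norm(ray('top',*a,z)-ray('side',*b,z)),z) for z in np.arange(0,.6,.005))); return best,ray('top',*a,best[1])
print(tri((314,117),(365,153)),tri((307,45),(437,85)),tri((314,108),(365,123)))
print(ray('top',317,185,.05))
E
```

```text
((np.float64(0.006290748082177756), np.float64(0.27)), array([ 0.75023261, -0.06558221,  0.27      ])) ((np.float64(0.013745965331001335), np.float64(0.405)), array([ 0.87516663, -0.04514033,  0.405     ])) ((np.float64(0.00831782821424796), np.float64(0.33)), array([ 0.75379944, -0.06162702,  0.33      ]))
[ 0.61806646 -0.0844474   0.05      ]
```

Request:
arm_command --pt "-25 0 0 0 0 0.1215 24" --pt "-30 0 0 0 0 0.1215 24" --pt "-30 0 0 0 0 0.1215 24" --pt "-15 0 0 0 0 0.1215 24" --pt "0 0 0 0 0 0.1215 24" --pt "0 0 0 0 0 0.1215 24" --pt "0 0 0 0 0 0.1215 24" --pt "0 0 0 0 0 0.1215 24" --pt "0 0 0 0 0 0.1215 24" --pt "0 0 0 0 0 0.1215 24" --pt "0 0 0 0 0 0.1215 24" --pt "0 0 0 0 0 0.1215 24"

```text
t: 2.95
eef_pos: [0.526, -0.0673, 0.1845]
tcp_rot: [0.93, 1.569, -0.252]
force: [-1.7, 0.0, -0.0]
opening: 0.282
```

Request:
arm_command --pt "0 0 0 0 0 0.1215 24" --pt "0 0 0 0 0 0.1215 24" --pt "0 0 0 0 0 0.1215 24" --pt "0 0 0 0 0 0.1215 24" --pt "0 0 0 0 0 0.1215 24" --pt "0 0 0 0 0 0.1215 24" --pt "0 0 0 0 0 0.1215 24" --pt "0 0 0 0 0 0.1215 24" --pt "0 0 0 0 0 0.1215 24" --pt "0 0 0 0 0 0.1215 24" --pt "14 0 0 0 0 0.1215 24" --pt "20 0 0 0 0 0.1215 24"

```text
t: 3.95
eef_pos: [0.5592, -0.0675, 0.1849]
tcp_rot: [-0.694, 1.57, -0.419]
force: [0.5, -0.1, 0.6]
opening: 0.28
```

Request:
arm_command --pt "20 0.7 -10 0 0 0.1215 24" --pt "20 1 -20 0 0 0.1215 24" --pt "20 1 -20 0 0 0 24" --pt "9.8 0 -10 0 0 0 24" --pt "0 0 0 0 0 0 24" --pt "0 0 0 0 0 0 24" --pt "0 0 0 0 0 0 24"

```text
t: 4.53
eef_pos: [0.63, -0.0642, 0.1248]
tcp_rot: [-0.731, 1.57, -0.218]
force: [0.1, -0.5, 0.3]
opening: 0.28
```

```bash
cat >> h.py <<'E'
import pickle
C=[.539,-.0753,-.165]
def snap(name,n):
    i=robot.camera_info(name); cv2.imwrite(f'pics/{n}.png',robot.read_camera(name)[:,:,::-1]); pickle.dump(i,open(f'{n}.pkl','wb'))
def tgt(k,th,r=.042):
    b=C[2]+k*np.pi/2; a=b+.85-th
    return np.array([C[0]+.055*np.cos(b)+r*np.cos(a),C[1]+.055*np.sin(b)+r*np.sin(a)])*1e3, a
E
python3 - <<'E'
from h import *
st(); snap('wrist','w2'); snap('top','t2'); print(tgt(0,.17))
im=cv2.imread('pics/t2.png'); c=im[140:280,220:400]; cv2.imwrite('pics/t2z.png',cv2.resize(c,None,fx=4.2,fy=4.2,interpolation=cv2.INTER_CUBIC))
E
```

```text
t 4.53 pos [630.  -64.2 124.8] phi -2.628 xax [ 0.001 -0.    -1.   ] F [ 0.1 -0.5  0.3] op 23.9 q [-0.1   0.56  0.21  1.22 -0.   -0.62]
(array([629.80530388, -63.64741454]), 0.5149999999999999)
```

View pics/w2.png

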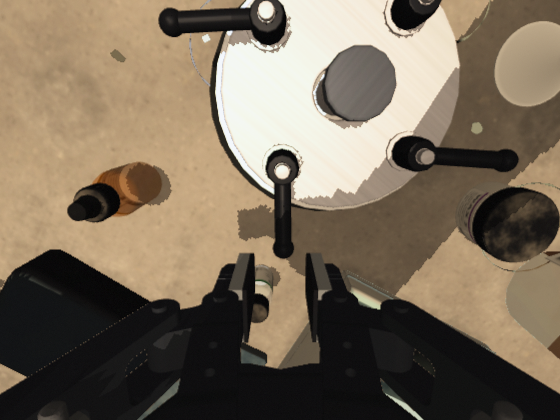

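View pics/t2z.png

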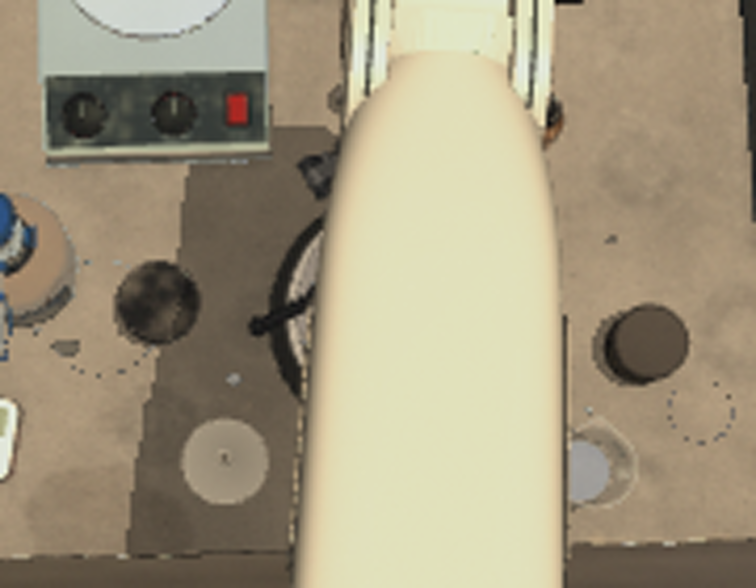

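```bash
python3 - <<'E'
from h import *
im=cv2.imread('pics/w2.png'); cv2.imwrite('pics/w2z.png',cv2.resize(im[0:265,150:530],None,fx=2.1,fy=2.1,interpolation=cv2.INTER_CUBIC))
E
```

```text
(no output)
```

View pics/w2z.png

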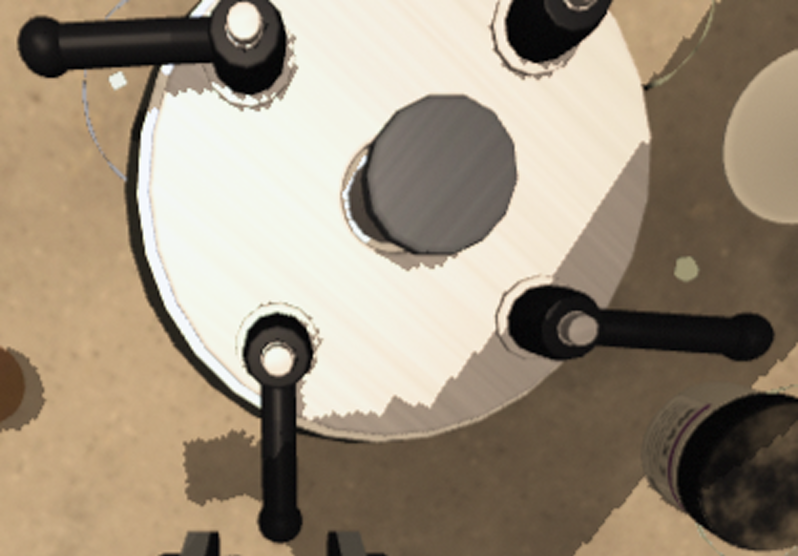

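```bash
python3 - <<'E'
from h import *
i1=pickle.load(open('w1.pkl','rb'));i2=pickle.load(open('w2.pkl','rb'));it=robot.camera_info('top')
z=lambda a:np.array(a)/4.2+[220,140]-[.4,.4]
H=z([[416,224],[321,293],[393,388],[487,318]]);T=z([[378,160],[258,327],[429,455],[549,275]])
zw=lambda a:np.array(a)/2.8+[80,150]-[.3,.3]
z2=lambda a:np.array(a)/2.1+[150,0]-[.25,.25]
H1=zw([[558,306],[288,340],[589,542]]);T1=zw([[553,132],[124,319]])
H2=z2([[277,358],[578,327],[243,22]]);T2=z2([[280,522],[749,338],[42,46]])
for mode in 'w1 w2 w all'.split():
  def f(p):
    h,t=pts(p[:7],.081); h[:,2]=p[7]
    P=lambda n,X,i,ks,Y:(np.array([proj(n,X[k],i) for k in ks])-Y).ravel()
    a=np.r_[P('wrist',h,i1,(0,1,3),H1),P('wrist',t,i1,(0,1),T1)]
    b=np.r_[P('wrist',h,i2,(0,1,3),H2),P('wrist',t,i2,(0,1,3),T2)]
    c=np.r_[P('top',h,it,range(4),H),P('top',t,it,range(4),T)]
    g=lambda *s: 1 if mode in s else 1e-3
    return np.r_[a*g('w1','w','all'),b*g('w2','w','all'),c*g('all'),(p[7]-.09)/.01]
  r=least_squares(f,[.54,-.077,0,.3,.3,.3,.3,.09]); print(mode,r.x.round(4));print(r.fun[:22].reshape(-1,2).round(1).tolist())
E
```

```text
w1 [ 0.5403 -0.0747 -0.162   0.1642  0.2485  0.2363  0.1343  0.0882]
[[-0.0, 0.2], [-1.1, -0.5], [0.6, -0.3], [0.0, 0.6], [0.6, -0.0], [0.0, 0.0], [0.0, 0.0], [-0.0, 0.0], [0.0, -0.0], [-0.0, 0.0], [0.0, -0.0]]
w2 [ 0.5398 -0.0751 -0.1639  0.1606  0.2489  0.2364  0.1173  0.0882]
[[0.0, 0.0], [-0.0, 0.0], [0.0, 0.0], [0.0, 0.0], [0.0, 0.0], [0.6, 0.5], [0.6, -0.4], [-0.4, 0.8], [-0.0, -1.0], [-2.1, -0.6], [1.2, -0.2]]
w [ 0.5399 -0.075  -0.1631  0.1626  0.2511  0.2362  0.1209  0.0878]
[[0.1, 0.6], [-0.8, -0.2], [0.6, -0.1], [0.1, 1.2], [0.8, 0.2], [0.8, 0.6], [0.4, -0.3], [-0.2, 1.4], [0.1, -0.8], [-2.0, -0.3], [1.3, -0.2]]
all [ 0.5397 -0.075  -0.1624  0.1654  0.2541  0.2371  0.1199  0.0875]
[[0.1, 0.6], [-0.7, -0.2], [0.6, -0.2], [0.2, 1.4], [0.7, 0.4], [1.0, 0.2], [0.3, -0.8], [-0.2, 1.2], [0.0, -1.0], [-1.9, -0.5], [1.3, -0.3]]
```

```bash
cat >> h.py <<'E'
C=[.5399,-.075,-.163]
def arc(k,t0,t1,n,r=.042,claw=18):
    P0,a0=tgt(k,t0,r); out=[]
    w=np.minimum(1,np.arange(1,n+1)/n); w=(w+ (0.5-0.5*np.cos(np.pi*w)))/2 if n>5 else w
    prev=P0; pa=a0; acc=np.zeros(2)
    for x in w:
        P,a=tgt(k,t0+(t1-t0)*x,r); d=np.round(P-P0-acc,1); acc+=d; out.append([float(d[0]),float(d[1]),0,0,0,round(float(a-pa),3),claw]); pa=a
    return out
def plan(k,t0,t1,n,flip=0):
    P,a=tgt(k,t0); a+=flip*np.pi; s=st(); M=R.from_euler('xyz',s['tcp_rot']).as_matrix(); phi=np.arctan2(-M[1,2],-M[0,2])
    print('go',(P-s['eef_pos'][:2]*1e3).round(1),'dphi',round((a-phi+np.pi)%(2*np.pi)-np.pi,3),'dphi raw target',round(a,3),'dz to62',62-1e3*s['eef_pos'][2]); print(arc(k,t0,t1,n))
E
python3 - <<'E'
from h import *
plan(0,.163,.902,9,1)
E
```

```text
t 4.63 pos [630.4 -63.9 125.3] phi -2.627 xax [ 0.002 -0.    -1.   ] F [ 0.4  0.7 -0.1] op 23.9 q [-0.1   0.56  0.21  1.21 -0.   -0.62]
go [0.1 1. ] dphi 0.01 dphi raw target 3.666 dz to62 -63.29191138262787
[[1.0, -1.9, 0, 0, 0, -0.052, 18], [1.3, -2.8, 0, 0, 0, -0.073, 18], [1.4, -3.6, 0, 0, 0, -0.09, 18], [1.0, -4.1, 0, 0, 0, -0.101, 18], [0.7, -4.3, 0, 0, 0, -0.105, 18], [0.2, -4.3, 0, 0, 0, -0.101, 18], [-0.1, -3.8, 0, 0, 0, -0.09, 18], [-0.4, -3.0, 0, 0, 0, -0.073, 18], [-0.4, -2.2, 0, 0, 0, -0.052, 18]]
```

Request:
arm_command --pt "0 1 -15 0 0 0.01 24" --pt "0 0 -20 0 0 0 24" --pt "0 0 -18 0 0 0 24" --pt "0 0 -10 0 0 0 24" --pt "0 0 0 0 0 0 24" --pt "0 0 0 0 0 0 18" --pt "0 0 0 0 0 0 18"

```text
t: 5.22
eef_pos: [0.6314, -0.0624, 0.0619]
tcp_rot: [-0.619, 1.568, -0.094]
force: [-0.1, 0.2, 0.0]
opening: 0.21
```

Request:
arm_command --pt "1.0 -1.9 0 0 0 -0.052 18" --pt "1.3 -2.8 0 0 0 -0.073 18" --pt "1.4 -3.6 0 0 0 -0.09 18" --pt "1.0 -4.1 0 0 0 -0.101 18" --pt "0.7 -4.3 0 0 0 -0.105 18" --pt "0.2 -4.3 0 0 0 -0.101 18" --pt "-0.1 -3.8 0 0 0 -0.09 18" --pt "-0.4 -3.0 0 0 0 -0.073 18" --pt "-0.4 -2.2 0 0 0 -0.052 18" --pt "0 0 0 0 0 0 18" --pt "0 0 0 0 0 0 18" --pt "0 0 0 0 0 0 18"

```text
t: 6.22
eef_pos: [0.636, -0.0918, 0.0612]
tcp_rot: [0.452, 1.569, 0.242]
force: [0.9, 2.5, -2.1]
opening: 0.212
```

```bash
python3 - <<'E'
from h import *
st();print(tgt(0,.902)); snap('wrist','w3')
E
```

```text
t 6.22 pos [636.  -91.8  61.2] phi 2.931 xax [ 0.002  0.    -1.   ] F [ 0.9  2.5 -2.1] op 18.1 q [-0.14  0.63  0.15  1.09  0.    0.07]
(array([635.20397734, -92.88594618]), -0.21500000000000008)
```

View pics/w3.png

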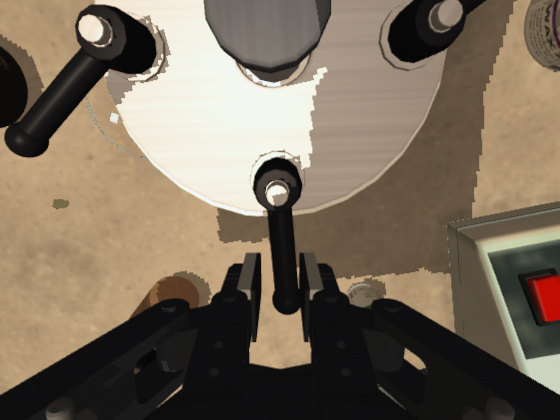

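```bash
cat >> h.py <<'E'
def lev(n,k,stud,ball,th=.85):
    i=pickle.load(open(n+'.pkl','rb')); z=.0815-.003*th
    h=ray('wrist',*stud,z+.0065,i)[:2]; t=ray('wrist',*ball,z,i)[:2]; d=t-h; b=C[2]+k*np.pi/2
    th=(b+.85-np.arctan2(d[1],d[0])+np.pi)%(2*np.pi)-np.pi
    c=h-.055*np.array([np.cos(b),np.sin(b)])
    hm=np.array(C[:2])+.055*np.array([np.cos(b),np.sin(b)]); d2=t-hm; th2=(b+.85-np.arctan2(d2[1],d2[0])+np.pi)%(2*np.pi)-np.pi
    print('lever',k,'th',round(th,3),round(th2,3),'len',np.linalg.norm(d).round(4),'centre est',c.round(4))
E
python3 - <<'E'
from h import *
lev('w3',0,(278,192),(287,301))
plan(2,.236,.902,9,0)
E
```

```text
lever 0 th 0.822 0.819 len 0.0494 centre est [ 0.5401 -0.0749]
t 6.27 pos [636.  -91.8  61.1] phi 2.931 xax [ 0.002  0.    -1.   ] F [ 1.4  3.3 -0.3] op 18.2 q [-0.14  0.63  0.15  1.09  0.    0.07]
go [-188.2    7.5] dphi 0.661 dphi raw target 3.593 dz to62 0.8649406344163424
[[-0.8, 1.8, 0, 0, 0, -0.047, 18], [-1.0, 2.6, 0, 0, 0, -0.066, 18], [-1.0, 3.2, 0, 0, 0, -0.081, 18], [-0.8, 3.8, 0, 0, 0, -0.091, 18], [-0.5, 3.9, 0, 0, 0, -0.095, 18], [-0.1, 3.9, 0, 0, 0, -0.091, 18], [0.2, 3.4, 0, 0, 0, -0.081, 18], [0.4, 2.7, 0, 0, 0, -0.066, 18], [0.4, 2.0, 0, 0, 0, -0.047, 18]]
```

Request:
arm_command --pt "0 -1.2 0 0 0 0 18" --pt "0 0 0 0 0 0 18" --pt "0 2.5 0 0 0 0 24" --pt "0 0 15 0 0 0 24" --pt "0 0 30 0 0 0 24" --pt "0 0 35 0 0 0 24" --pt "-20 0 15 0 0 0.095 24" --pt "-35 1 0 0 0 0.095 24" --pt "-39 1 0 0 0 0.095 24" --pt "-39 2 0 0 0 0.095 24" --pt "-35 2 0 0 0 0.095 24" --pt "-20 0.5 0 0 0 0.095 24"

```text
t: 7.27
eef_pos: [0.4425, -0.0847, 0.1552]
tcp_rot: [3.11, 1.567, -2.812]
force: [-0.3, -0.1, 0.2]
opening: 0.282
```

Request:
arm_command --pt "0 0 -10 0 0 0.091 24" --pt "0 0 -15 0 0 0 24" --pt "0 0 0 0 0 0 24" --pt "0 0 0 0 0 0 24"

```text
t: 7.6
eef_pos: [0.4464, -0.0848, 0.1302]
tcp_rot: [3.051, 1.569, -2.783]
force: [0.7, -0.3, 0.5]
opening: 0.282
```

```bash
python3 - <<'E'
from h import *
snap('wrist','w4')
plan(2,.236,.905,9,0)
E
```

```text
t 7.65 pos [447.2 -84.8 130.7] phi -2.693 xax [-0.    -0.001 -1.   ] F [ 1.  -0.1 -0.9] op 24.0 q [-0.19  0.23 -0.29  1.06 -0.   -0.64]
go [0.7 0.5] dphi 0.002 dphi raw target 3.593 dz to62 -68.6867508633797
[[-0.8, 1.8, 0, 0, 0, -0.047, 18], [-1.0, 2.6, 0, 0, 0, -0.066, 18], [-1.0, 3.3, 0, 0, 0, -0.082, 18], [-0.8, 3.7, 0, 0, 0, -0.092, 18], [-0.5, 4.0, 0, 0, 0, -0.095, 18], [-0.1, 3.9, 0, 0, 0, -0.092, 18], [0.2, 3.4, 0, 0, 0, -0.082, 18], [0.4, 2.7, 0, 0, 0, -0.066, 18], [0.4, 2.0, 0, 0, 0, -0.047, 18]]
```

View pics/w4.png

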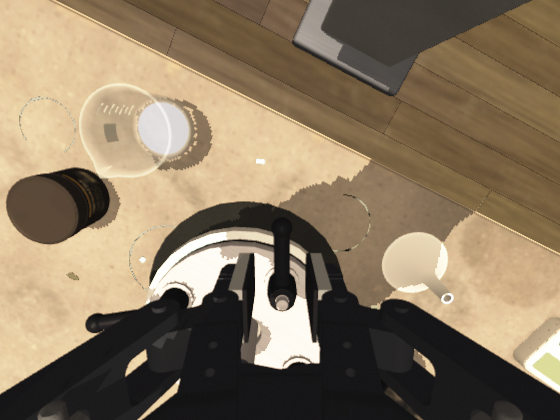

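Lever 2 (ball at 281,227) lies centred between the pads. Descend and swing.

Request:
arm_command --pt "0.7 0.5 -15 0 0 0 24" --pt "0 0 -22 0 0 0 24" --pt "0 0 -20 0 0 0 24" --pt "0 0 -11.5 0 0 0 24" --pt "0 0 0 0 0 0 24" --pt "0 0 0 0 0 0 18" --pt "0 0 0 0 0 0 18"

```text
t: 8.23
eef_pos: [0.4491, -0.0843, 0.0629]
tcp_rot: [-0.746, 1.569, -0.297]
force: [-0.0, -0.1, -0.2]
opening: 0.212
```

Request:
arm_command --pt "-0.8 1.8 0 0 0 -0.047 18" --pt "-1.0 2.6 0 0 0 -0.066 18" --pt "-1.0 3.3 0 0 0 -0.082 18" --pt "-0.8 3.7 0 0 0 -0.092 18" --pt "-0.5 4.0 0 0 0 -0.095 18" --pt "-0.1 3.9 0 0 0 -0.092 18" --pt "0.2 3.4 0 0 0 -0.082 18" --pt "0.4 2.7 0 0 0 -0.066 18" --pt "0.4 3.0 0 0 0 -0.047 18" --pt "0 0 0 0 0 0 18" --pt "0 0 0 0 0 0 18"

```text
t: 9.15
eef_pos: [0.4453, -0.0561, 0.0627]
tcp_rot: [-0.48, 1.569, -0.699]
force: [-1.0, -1.9, -1.1]
opening: 0.209
```

```bash
python3 - <<'E'
from h import *
snap('wrist','w5'); print(tgt(2,.905))
plan(1,.25,.905,9,0)
im=cv2.imread('pics/w5.png'); cv2.imwrite('pics/w5z.png',cv2.resize(im[120:360,160:440],None,fx=2.4,fy=2.4,interpolation=cv2.INTER_CUBIC))
E
```

```text
(array([444.62308904, -56.9909953 ]), 2.923592653589793)
t 9.20 pos [445.3 -56.1  62.6] phi 2.923 xax [ 0.001 -0.001 -1.   ] F [-0.2 -2.8 -1. ] op 17.9 q [-0.12  0.29 -0.4   0.87 -0.    0.09]
go [85.8 73.4] dphi -0.915 dphi raw target 2.008 dz to62 -0.5758628162856567
[[1.8, 0.8, 0, 0, 0, -0.046, 18], [2.5, 0.9, 0, 0, 0, -0.065, 18], [3.2, 1.0, 0, 0, 0, -0.08, 18], [3.7, 0.7, 0, 0, 0, -0.09, 18], [3.9, 0.5, 0, 0, 0, -0.093, 18], [3.8, 0.0, 0, 0, 0, -0.09, 18], [3.4, -0.2, 0, 0, 0, -0.08, 18], [2.7, -0.4, 0, 0, 0, -0.065, 18], [1.9, -0.3, 0, 0, 0, -0.046, 18]]
```

View pics/w5z.png

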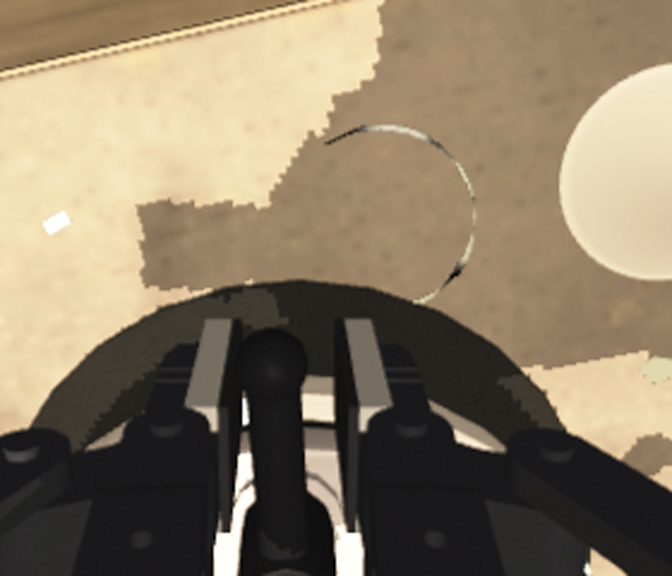

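```bash
python3 - <<'E'
from h import *
lev('w5',2,(280,350),(273.7,270))
E
```

```text
lever 2 th 0.83 0.871 len 0.0348 centre est [ 0.5266 -0.0711]
```

Request:
arm_command --pt "0 -2.5 0 0 0 0 24" --pt "0 0 15 0 0 0 24" --pt "0 0 30 0 0 0 24" --pt "0 0 23 0 0 -0.1 24" --pt "10 10 0 0 0 -0.12 24" --pt "22 20 0 0 0 -0.12 24" --pt "22 20 0 0 0 -0.12 24" --pt "20 16 0 0 0 -0.12 24" --pt "11.8 9.9 0 0 0 -0.12 24" --pt "0 0 0 0 0 -0.12 24" --pt "0 0 0 0 0 -0.095 24" --pt "0 0 0 0 0 0 24"

```text
t: 10.2
eef_pos: [0.5311, 0.0183, 0.13]
tcp_rot: [2.09, 1.57, 0.955]
force: [0.9, 0.2, 0.1]
opening: 0.285
```

Request:
arm_command --pt "0 0 0 0 0 0 24" --pt "0 0 0 0 0 0 24"

```text
t: 10.37
eef_pos: [0.5306, 0.0178, 0.13]
tcp_rot: [1.951, 1.57, 0.819]
force: [-0.4, 0.0, 0.4]
opening: 0.28
```

```bash
python3 - <<'E'
from h import *
snap('wrist','w6')
plan(1,.25,.905,9,0)
E
```

```text
t 10.42 pos [530.5  17.7 130. ] phi 2.008 xax [ 0.  0. -1.] F [-0.2 -0.4  0.2] op 24.0 q [ 0.03  0.37 -0.09  1.11  0.    1.17]
go [ 0.5 -0.3] dphi -0.0 dphi raw target 2.008 dz to62 -68.01538081926984
[[1.8, 0.8, 0, 0, 0, -0.046, 18], [2.5, 0.9, 0, 0, 0, -0.065, 18], [3.2, 1.0, 0, 0, 0, -0.08, 18], [3.7, 0.7, 0, 0, 0, -0.09, 18], [3.9, 0.5, 0, 0, 0, -0.093, 18], [3.8, 0.0, 0, 0, 0, -0.09, 18], [3.4, -0.2, 0, 0, 0, -0.08, 18], [2.7, -0.4, 0, 0, 0, -0.065, 18], [1.9, -0.3, 0, 0, 0, -0.046, 18]]
```

View pics/w6.png

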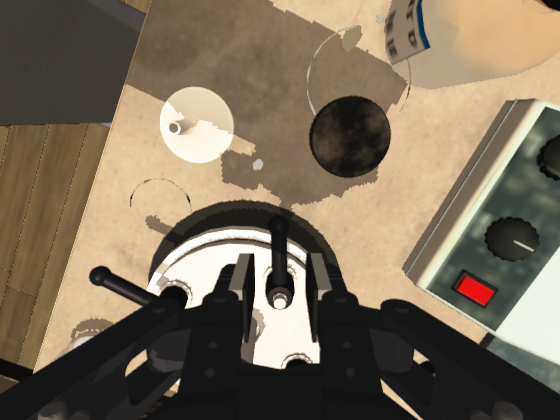

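Request:
arm_command --pt "0.4 0 -15 0 0 0 24" --pt "0 0 -22 0 0 0 24" --pt "0 0 -20 0 0 0 24" --pt "0 0 -11 0 0 0 24" --pt "0 0 0 0 0 0 24" --pt "0 0 0 0 0 0 18" --pt "0 0 0 0 0 0 18"

```text
t: 11.0
eef_pos: [0.5316, 0.0177, 0.0628]
tcp_rot: [1.236, 1.569, 0.101]
force: [0.9, 0.1, 0.7]
opening: 0.209
```

Request:
arm_command --pt "1.8 0.8 0 0 0 -0.046 18" --pt "2.5 0.9 0 0 0 -0.065 18" --pt "3.2 1.0 0 0 0 -0.08 18" --pt "3.7 0.7 0 0 0 -0.09 18" --pt "3.9 0.5 0 0 0 -0.093 18" --pt "3.8 0.0 0 0 0 -0.09 18" --pt "3.4 -0.2 0 0 0 -0.08 18" --pt "2.7 -0.4 0 0 0 -0.065 18" --pt "2.5 -0.3 0 0 0 -0.046 18" --pt "0 0 0 0 0 0 18" --pt "0 0 0 0 0 0 18"

```text
t: 11.92
eef_pos: [0.5581, 0.0206, 0.0623]
tcp_rot: [-0.823, 1.57, -2.611]
force: [-1.9, -1.0, -0.4]
opening: 0.21
```

```bash
python3 - <<'E'
from h import *
snap('wrist','w7'); print(tgt(1,.905))
plan(3,.12,.905,10,1)
im=cv2.imread('pics/w7.png'); cv2.imwrite('pics/w7z.png',cv2.resize(im[120:360,160:440],None,fx=2.4,fy=2.4,interpolation=cv2.INTER_CUBIC))
E
```

```text
(array([557.9090047 ,  20.27691096]), 1.3527963267948964)
t 11.97 pos [558.1  20.7  62.2] phi 1.353 xax [-0. -0. -1.] F [-2.5  0.8 -1.5] op 17.7 q [ 0.04  0.48 -0.11  0.98 -0.    1.83]
go [  -4.6 -185.4] dphi 0.785 dphi raw target 8.421 dz to62 -0.24909203806044644
[[-1.8, -1.1, 0, 0, 0, -0.049, 18], [-2.5, -1.3, 0, 0, 0, -0.067, 18], [-3.1, -1.4, 0, 0, 0, -0.083, 18], [-3.8, -1.2, 0, 0, 0, -0.094, 18], [-4.1, -0.9, 0, 0, 0, -0.1, 18], [-4.1, -0.6, 0, 0, 0, -0.1, 18], [-4.0, -0.1, 0, 0, 0, -0.094, 18], [-3.4, 0.2, 0, 0, 0, -0.083, 18], [-2.8, 0.4, 0, 0, 0, -0.067, 18], [-2.0, 0.4, 0, 0, 0, -0.049, 18]]
```

View pics/w7z.png

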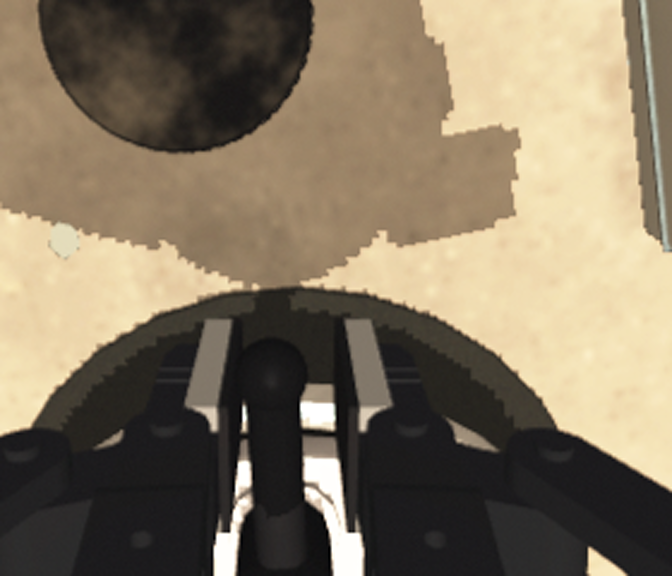

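Request:
arm_command --pt "-2.5 0 0 0 0 0 24" --pt "0 0 15 0 0 0 24" --pt "0 0 35 0 0 0 24" --pt "0 0 38 0 0 0 24" --pt "0 -20 0 0 0 0.11 24" --pt "0 -35 0 0 0 0.115 24" --pt "0 -38 0 0 0 0.12 24" --pt "0 -38 0 0 0 0.12 24" --pt "-1 -34 0 0 0 0.12 24" --pt "-1 -20.4 0 0 0 0.12 24" --pt "0 0 -10 0 0 0.08 24" --pt "0 0 -10 0 0 0 24"

```text
t: 12.97
eef_pos: [0.5553, -0.165, 0.1311]
tcp_rot: [0.782, 1.566, -0.229]
force: [-0.7, 0.2, 0.3]
opening: 0.283
```

Request:
arm_command --pt "0 0 0 0 0 0 24" --pt "0 0 0 0 0 0 24"

```text
t: 13.13
eef_pos: [0.5535, -0.1622, 0.1293]
tcp_rot: [-2.642, 1.569, 2.631]
force: [-0.7, 0.4, 0.1]
opening: 0.284
```

```bash
python3 - <<'E'
from h import *
snap('wrist','w8')
plan(3,.12,.905,10,1)
E
```

```text
t 13.18 pos [ 554.  -162.1  129.8] phi 2.132 xax [-0.  0. -1.] F [-0.4  0.4 -0.7] op 24.2 q [-0.28  0.45  0.04  1.16  0.    0.72]
go [-0.5 -2.6] dphi 0.006 dphi raw target 8.421 dz to62 -67.84439885785315
[[-1.8, -1.1, 0, 0, 0, -0.049, 18], [-2.5, -1.3, 0, 0, 0, -0.067, 18], [-3.1, -1.4, 0, 0, 0, -0.083, 18], [-3.8, -1.2, 0, 0, 0, -0.094, 18], [-4.1, -0.9, 0, 0, 0, -0.1, 18], [-4.1, -0.6, 0, 0, 0, -0.1, 18], [-4.0, -0.1, 0, 0, 0, -0.094, 18], [-3.4, 0.2, 0, 0, 0, -0.083, 18], [-2.8, 0.4, 0, 0, 0, -0.067, 18], [-2.0, 0.4, 0, 0, 0, -0.049, 18]]
```

View pics/w8.png

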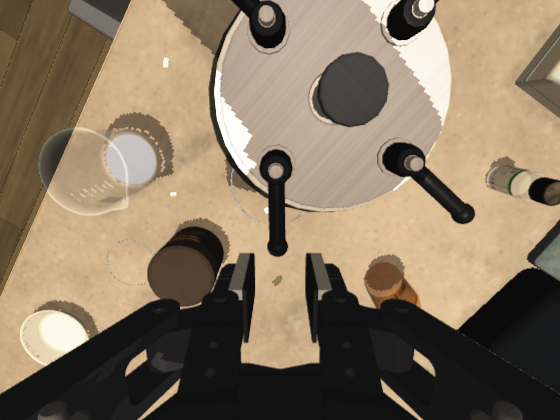

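Request:
arm_command --pt "-0.5 -2.5 -15 0 0 0 24" --pt "0 0 -22 0 0 0 24" --pt "0 0 -20 0 0 0 24" --pt "0 0 -11 0 0 0 24" --pt "0 0 0 0 0 0 24" --pt "0 0 0 0 0 0 18" --pt "0 0 0 0 0 0 18"

```text
t: 13.77
eef_pos: [0.5546, -0.1654, 0.0631]
tcp_rot: [0.723, 1.569, -0.287]
force: [0.6, -0.0, -0.4]
opening: 0.206
```

Request:
arm_command --pt "-1.8 -1.1 0 0 0 -0.049 18" --pt "-2.5 -1.3 0 0 0 -0.067 18" --pt "-3.1 -1.4 0 0 0 -0.083 18" --pt "-3.8 -1.2 0 0 0 -0.094 18" --pt "-4.1 -0.9 0 0 0 -0.1 18" --pt "-4.1 -0.6 0 0 0 -0.1 18" --pt "-4.0 -0.1 0 0 0 -0.094 18" --pt "-3.4 0.2 0 0 0 -0.083 18" --pt "-2.8 0.4 0 0 0 -0.067 18" --pt "-2.2 0.4 0 0 0 -0.049 18" --pt "0 0 0 0 0 0 18" --pt "0 0 0 0 0 0 18"

```text
t: 14.77
eef_pos: [0.5236, -0.1721, 0.0635]
tcp_rot: [1.312, 1.566, -0.483]
force: [2.4, -2.3, -0.0]
opening: 0.212
```

```bash
python3 - <<'E'
from h import *
st(); snap('wrist','w9'); print(tgt(3,.905))
im=cv2.imread('pics/w9.png'); cv2.imwrite('pics/w9z.png',cv2.resize(im[120:360,160:440],None,fx=2.4,fy=2.4,interpolation=cv2.INTER_CUBIC))
E
```

```text
t 14.77 pos [ 523.6 -172.1   63.5] phi 1.347 xax [ 0.004 -0.002 -1.   ] F [ 2.4 -2.3 -0. ] op 18.1 q [-0.32  0.46 -0.13  0.97 -0.    1.48]
(array([ 521.8909953 , -170.27691096]), 4.494388980384689)
```

View pics/w9z.png

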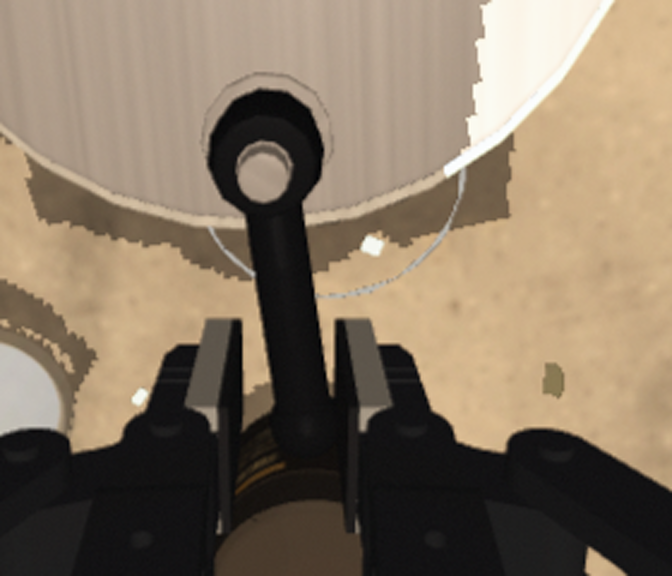

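```bash
python3 - <<'E'
from h import *
lev('w9',3,(270,191.7),(286.2,297))
E
```

```text
lever 3 th 0.779 0.783 len 0.0487 centre est [ 0.5397 -0.0752]
```

Request:
arm_command --pt "-2.5 0.5 0 0 0 0 18" --pt "0 0 0 0 0 0 18" --pt "0 0 0 0 0 0 18"

```text
t: 15.07
eef_pos: [0.5197, -0.1709, 0.0625]
tcp_rot: [1.471, 1.569, -0.325]
force: [2.3, -2.5, 1.0]
opening: 0.21
```

```bash
python3 - <<'E'
from h import *
snap('wrist','w10'); plan(0,.84,1.75,10,1)
im=cv2.imread('pics/w10.png'); cv2.imwrite('pics/w10z.png',cv2.resize(im[120:360,160:440],None,fx=2.4,fy=2.4,interpolation=cv2.INTER_CUBIC))
E
```

```text
t 15.12 pos [ 519.6 -170.8   62.3] phi 1.346 xax [ 0.001 -0.    -1.   ] F [ 3.2 -1.8  1.2] op 17.8 q [-0.32  0.46 -0.14  0.97  0.    1.48]
go [116.1  80.4] dphi 1.643 dphi raw target 2.989 dz to62 -0.33677504649148915
[[-0.4, -2.3, 0, 0, 0, -0.057, 18], [-0.8, -3.2, 0, 0, 0, -0.078, 18], [-1.4, -3.8, 0, 0, 0, -0.096, 18], [-1.9, -4.1, 0, 0, 0, -0.109, 18], [-2.5, -4.2, 0, 0, 0, -0.116, 18], [-3.0, -3.8, 0, 0, 0, -0.116, 18], [-3.2, -3.3, 0, 0, 0, -0.109, 18], [-3.2, -2.5, 0, 0, 0, -0.096, 18], [-2.6, -1.9, 0, 0, 0, -0.078, 18], [-2.1, -1.2, 0, 0, 0, -0.057, 18]]
```

View pics/w10z.png

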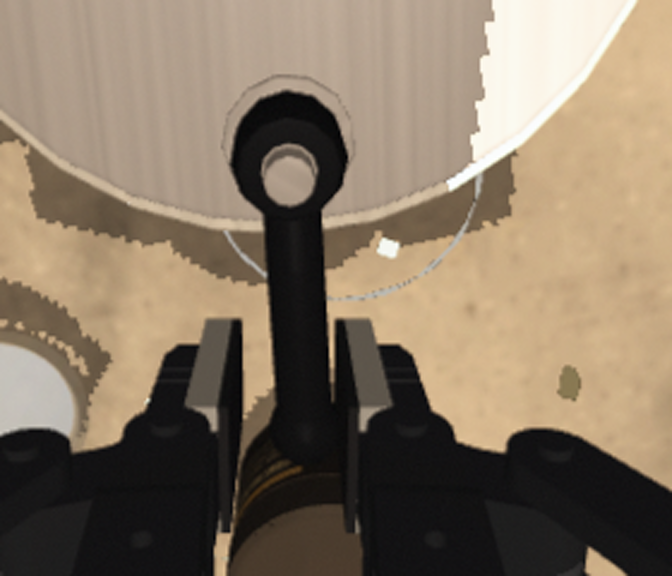

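Request:
arm_command --pt "2.5 0 0 0 0 0 24" --pt "0 0 15 0 0 0 24" --pt "0 0 35 0 0 0 24" --pt "0 0 38 0 0 0.113 24" --pt "10 8 30 0 0 0.12 24" --pt "20 14 10 0 0 0.12 24" --pt "20 14 10 0 0 0.12 24" --pt "20 14 0 0 0 0.12 24" --pt "20 14 0 0 0 0.12 24" --pt "15 11 0 0 0 0.12 24" --pt "8.6 5.4 0 0 0 0.12 24" --pt "0 0 0 0 0 0.12 24"

```text
t: 16.12
eef_pos: [0.6355, -0.0875, 0.1978]
tcp_rot: [-2.953, 1.566, 2.616]
force: [-0.3, -0.4, -0.2]
opening: 0.277
```

Request:
arm_command --pt "0 0 0 0 0 0.12 24" --pt "0 0 0 0 0 0.12 24" --pt "0 0 0 0 0 0.12 24" --pt "0 0 0 0 0 0.12 24" --pt "0 0 0 0 0 0.09 24" --pt "0 0 0 0 0 0 24" --pt "0 0 0 0 0 0 24" --pt "0 0 0 0 0 0 24"

```text
t: 16.78
eef_pos: [0.6346, -0.0898, 0.1991]
tcp_rot: [2.962, 1.569, 2.807]
force: [0.3, 0.0, 0.3]
opening: 0.284
```

```bash
python3 - <<'E'
from h import *
snap('wrist','w11'); plan(0,.84,1.75,10,1)
im=cv2.imread('pics/w11.png'); cv2.imwrite('pics/w11z.png',cv2.resize(im[0:280,130:510],None,fx=2.1,fy=2.1,interpolation=cv2.INTER_CUBIC))
E
```

```text
t 16.83 pos [634.8 -89.9 199.3] phi 2.988 xax [-0.001  0.001 -1.   ] F [-0.4 -0.  -0. ] op 23.9 q [-0.14  0.54  0.37  1.4   0.    0.01]
go [ 0.9 -0.4] dphi 0.001 dphi raw target 2.989 dz to62 -137.33439205513565
[[-0.4, -2.3, 0, 0, 0, -0.057, 18], [-0.8, -3.2, 0, 0, 0, -0.078, 18], [-1.4, -3.8, 0, 0, 0, -0.096, 18], [-1.9, -4.1, 0, 0, 0, -0.109, 18], [-2.5, -4.2, 0, 0, 0, -0.116, 18], [-3.0, -3.8, 0, 0, 0, -0.116, 18], [-3.2, -3.3, 0, 0, 0, -0.109, 18], [-3.2, -2.5, 0, 0, 0, -0.096, 18], [-2.6, -1.9, 0, 0, 0, -0.078, 18], [-2.1, -1.2, 0, 0, 0, -0.057, 18]]
```

View pics/w11z.png

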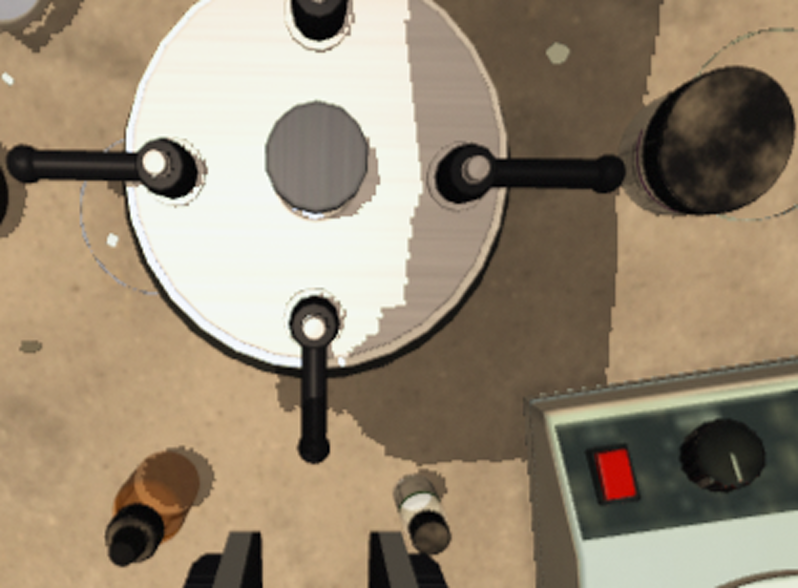

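```bash
python3 - <<'E'
from h import *
z=lambda a:np.array(a)/2.1+[130,0]-.25
lev('w11',0,z((314,326)),z((314,446)))
lev('w11',1,z((478,168)),z((606,173)))
lev('w11',3,z((154,161)),z((22,163)))
E
```

```text
lever 0 th 0.843 0.846 len 0.0478 centre est [ 0.5398 -0.0751]
lever 1 th 0.864 0.869 len 0.0471 centre est [ 0.5404 -0.0737]
lever 3 th 0.844 0.868 len 0.0482 centre est [ 0.5386 -0.0756]
```

Request:
arm_command --pt "0.7 -0.3 -20 0 0 0 24" --pt "0 0 -35 0 0 0 24" --pt "0 0 -35 0 0 0 24" --pt "0 0 -30 0 0 0 24" --pt "0 0 -17 0 0 0 24" --pt "0 0 0 0 0 0 24" --pt "0 0 0 0 0 0 18" --pt "0 0 0 0 0 0 18"

```text
t: 17.5
eef_pos: [0.6371, -0.0906, 0.0644]
tcp_rot: [0.036, 1.568, -0.117]
force: [0.4, -0.2, 0.1]
opening: 0.21
```

Request:
arm_command --pt "-0.4 -2.3 0 0 0 -0.057 18" --pt "-0.8 -3.2 0 0 0 -0.078 18" --pt "-1.4 -3.8 0 0 0 -0.096 18" --pt "-1.9 -4.1 0 0 0 -0.109 18" --pt "-2.5 -4.2 0 0 0 -0.116 18" --pt "-3.0 -3.8 0 0 0 -0.116 18" --pt "-3.2 -3.3 0 0 0 -0.109 18" --pt "-3.2 -2.5 0 0 0 -0.096 18" --pt "-2.6 -1.9 0 0 0 -0.078 18" --pt "-2.1 -1.2 0 0 0 -0.057 18" --pt "0 0 0 0 0 0 18" --pt "0 0 0 0 0 0 18"

```text
t: 18.5
eef_pos: [0.6174, -0.121, 0.0653]
tcp_rot: [0.944, 1.565, -0.12]
force: [3.7, 0.5, 0.1]
opening: 0.209
```

```bash
python3 - <<'E'
from h import *
st(); snap('wrist','w12'); print(tgt(0,1.75))
E
```

```text
t 18.50 pos [ 617.4 -121.    65.3] phi 2.078 xax [ 0.006 -0.001 -1.   ] F [3.7 0.5 0.1] op 17.9 q [-0.19  0.6   0.11  1.07  0.    0.87]
(array([ 614.5935872 , -120.62571736]), -1.0630000000000002)
```

View pics/w12.png

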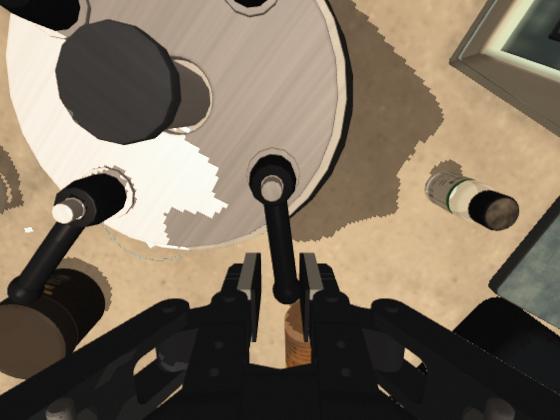

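Request:
arm_command --pt "-1.7 -1 -2 0 0 0 18" --pt "-1.7 -1 0 0 0 0 18" --pt "0 0 0 0 0 0 18" --pt "0 0 0 0 0 0 18"

```text
t: 18.88
eef_pos: [0.6133, -0.1231, 0.0622]
tcp_rot: [0.976, 1.566, -0.089]
force: [5.7, 0.7, 2.7]
opening: 0.21
```

```bash
python3 - <<'E'
from h import *
lev('w12',0,(271,187),(286,292),1.65)
st()
E
```

```text
lever 0 th 1.626 1.634 len 0.0496 centre est [ 0.5398 -0.0755]
t 18.88 pos [ 613.3 -123.1   62.2] phi 2.077 xax [ 0.004 -0.    -1.   ] F [5.7 0.7 2.7] op 18.0 q [-0.2   0.6   0.09  1.06  0.    0.87]
```

Request:
arm_command --pt "-1.7 -1 0 0 0 0 18" --pt "0 0 0 0 0 0 18" --pt "0 0 0 0 0 0 18"

```text
t: 19.13
eef_pos: [0.6128, -0.1233, 0.0624]
tcp_rot: [1.189, 1.564, 0.126]
force: [7.5, 3.5, 1.7]
opening: 0.21
```

Request:
arm_command --pt "-1.7 -1 0 0 0 0 18" --pt "0 0 0 0 0 0 18" --pt "0 0 0 0 0 0 18"

```text
t: 19.38
eef_pos: [0.6124, -0.1236, 0.0626]
tcp_rot: [1.285, 1.561, 0.222]
force: [9.8, 3.4, 0.2]
opening: 0.212
```

```bash
python3 - <<'E'
from h import *
st(); snap('wrist','w13')
E
```

```text
t 19.38 pos [ 612.4 -123.6   62.6] phi 2.079 xax [ 0.009  0.002 -1.   ] F [9.8 3.4 0.2] op 18.1 q [-0.2   0.59  0.09  1.06  0.    0.86]
```

View pics/w13.png

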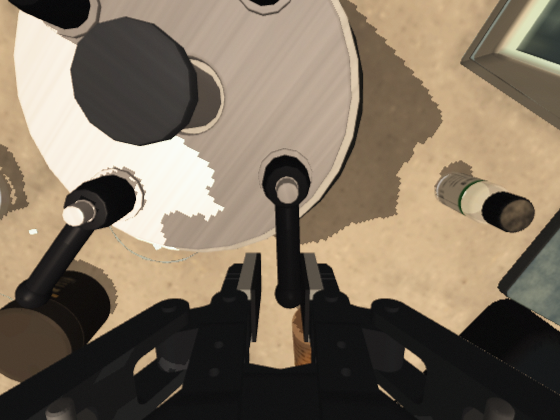

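```bash
python3 - <<'E'
from h import *
lev('w13',0,(288,188),(290,292),1.7)
plan(2,.86,1.76,10,0)
E
```

```text
lever 0 th 1.721 1.712 len 0.0479 centre est [ 0.5404 -0.0749]
t 19.43 pos [ 612.4 -123.6   62.6] phi 2.079 xax [ 0.009  0.002 -1.   ] F [11.3  4.4  0.6] op 18.1 q [-0.2   0.59  0.09  1.06  0.    0.86]
go [-168.2   64.8] dphi 0.89 dphi raw target 2.969 dz to62 -0.5686991643440038
[[0.5, 2.3, 0, 0, 0, -0.056, 18], [0.8, 3.1, 0, 0, 0, -0.077, 18], [1.4, 3.8, 0, 0, 0, -0.095, 18], [2.0, 4.0, 0, 0, 0, -0.108, 18], [2.6, 4.1, 0, 0, 0, -0.115, 18], [3.0, 3.7, 0, 0, 0, -0.115, 18], [3.2, 3.2, 0, 0, 0, -0.108, 18], [3.1, 2.5, 0, 0, 0, -0.095, 18], [2.7, 1.8, 0, 0, 0, -0.077, 18], [2.0, 1.2, 0, 0, 0, -0.056, 18]]
```

Request:
arm_command --pt "5.5 3 0 0 0 0 24" --pt "0 0 0 0 0 0 24" --pt "0 0 15 0 0 0 24" --pt "0 0 35 0 0 0 24" --pt "0 0 38 0 0 0.05 24" --pt "-17 7 0 0 0 0.12 24" --pt "-34 13 0 0 0 0.12 24" --pt "-37 14 0 0 0 0.12 24" --pt "-37 14 0 0 0 0.12 24" --pt "-29 10 0 0 0 0.12 24" --pt "-17 6 0 0 0 0.12 24" --pt "0 0 -10 0 0 0.12 24"

```text
t: 20.43
eef_pos: [0.4373, -0.0571, 0.1392]
tcp_rot: [-2.946, 1.566, -3.115]
force: [-0.3, 0.3, 0.0]
opening: 0.281
```

Request:
arm_command --pt "0 0 -10 0 0 0 24" --pt "0 0 0 0 0 0 24" --pt "0 0 0 0 0 0 24"

```text
t: 20.68
eef_pos: [0.4407, -0.0579, 0.1281]
tcp_rot: [-2.952, 1.567, -3.128]
force: [0.0, 0.6, 0.8]
opening: 0.28
```

```bash
python3 - <<'E'
from h import *
snap('wrist','w14')
plan(2,.86,1.76,10,0)
E
```

```text
t 20.73 pos [441.6 -58.  128.5] phi 2.966 xax [-0.002 -0.    -1.   ] F [ 0.7 -0.1  0.9] op 23.6 q [-0.13  0.21 -0.31  1.05 -0.    0.05]
go [ 2.7 -0.8] dphi 0.002 dphi raw target 2.969 dz to62 -66.54206144404984
[[0.5, 2.3, 0, 0, 0, -0.056, 18], [0.8, 3.1, 0, 0, 0, -0.077, 18], [1.4, 3.8, 0, 0, 0, -0.095, 18], [2.0, 4.0, 0, 0, 0, -0.108, 18], [2.6, 4.1, 0, 0, 0, -0.115, 18], [3.0, 3.7, 0, 0, 0, -0.115, 18], [3.2, 3.2, 0, 0, 0, -0.108, 18], [3.1, 2.5, 0, 0, 0, -0.095, 18], [2.7, 1.8, 0, 0, 0, -0.077, 18], [2.0, 1.2, 0, 0, 0, -0.056, 18]]
```

View pics/w14.png

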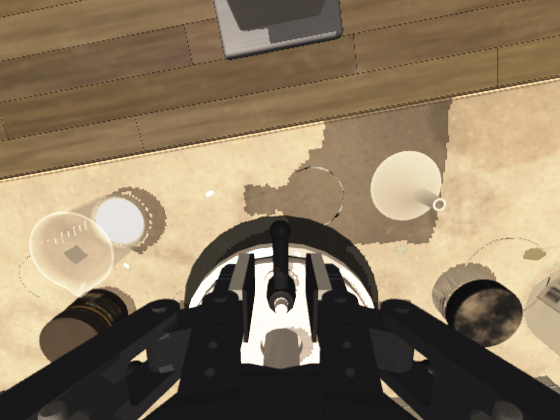

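Request:
arm_command --pt "2 -0.5 -15 0 0 0 24" --pt "0 0 -22 0 0 0 24" --pt "0 0 -20 0 0 0 24" --pt "0 0 -10 0 0 0 24" --pt "0 0 0 0 0 0 24" --pt "0 0 0 0 0 0 18" --pt "0 0 0 0 0 0 18"

```text
t: 21.32
eef_pos: [0.4454, -0.0585, 0.0627]
tcp_rot: [-0.027, 1.57, -0.202]
force: [-0.5, 0.2, 0.5]
opening: 0.205
```

Request:
arm_command --pt "0.5 2.3 0 0 0 -0.056 18" --pt "0.8 3.1 0 0 0 -0.077 18" --pt "1.4 3.8 0 0 0 -0.095 18" --pt "2.0 4.0 0 0 0 -0.108 18" --pt "2.6 4.1 0 0 0 -0.115 18" --pt "3.0 3.7 0 0 0 -0.115 18" --pt "3.2 3.2 0 0 0 -0.108 18" --pt "3.1 2.5 0 0 0 -0.095 18" --pt "2.7 1.8 0 0 0 -0.077 18" --pt "2.0 1.2 0 0 0 -0.056 18" --pt "0 0 0 0 0 0 18" --pt "0 0 0 0 0 0 18"

```text
t: 22.32
eef_pos: [0.4657, -0.0291, 0.0623]
tcp_rot: [-0.674, 1.57, -1.75]
force: [-2.2, -1.0, -1.1]
opening: 0.206
```

Request:
arm_command --pt "1.7 1 0 0 0 0 18" --pt "0 0 0 0 0 0 18" --pt "0 0 0 0 0 0 18"

```text
t: 22.57
eef_pos: [0.4662, -0.0287, 0.0619]
tcp_rot: [-1.336, 1.567, -2.412]
force: [-3.8, -5.0, -0.1]
opening: 0.212
```

Request:
arm_command --pt "1.7 1 0 0 0 0 18" --pt "0 0 0 0 0 0 18" --pt "0 0 0 0 0 0 18"

```text
t: 22.82
eef_pos: [0.4665, -0.0283, 0.0616]
tcp_rot: [-1.422, 1.564, -2.499]
force: [-7.0, -7.1, 2.8]
opening: 0.21
```

```bash
python3 - <<'E'
from h import *
st(); snap('wrist','w15'); print(tgt(2,1.75))
E
```

```text
t 22.82 pos [466.5 -28.3  61.6] phi 2.065 xax [-0.005 -0.004 -1.   ] F [-7.  -7.1  2.8] op 17.9 q [-0.06  0.33 -0.35  0.89 -0.    1.02]
(array([465.2064128 , -29.37428264]), 2.0785926535897934)
```

View pics/w15.png

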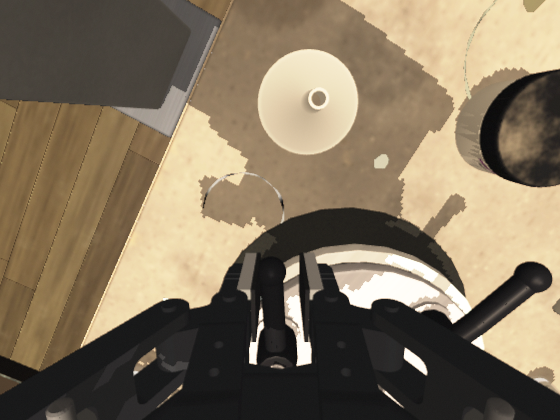

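```bash
python3 - <<'E'
from h import *
lev('w15',2,(277,360),(271,271),1.7)
plan(1,.865,1.765,10,0)
E
```

```text
lever 2 th 1.701 1.728 len 0.04 centre est [ 0.5365 -0.0671]
t 22.87 pos [466.5 -28.3  61.6] phi 2.065 xax [-0.005 -0.004 -1.   ] F [-7.9 -6.9  3.8] op 17.9 q [-0.06  0.33 -0.35  0.89 -0.    1.02]
go [89.8 49. ] dphi -0.672 dphi raw target 1.393 dz to62 0.3877624073295607
[[2.3, -0.5, 0, 0, 0, -0.056, 18], [3.1, -0.9, 0, 0, 0, -0.077, 18], [3.7, -1.3, 0, 0, 0, -0.095, 18], [4.1, -2.1, 0, 0, 0, -0.108, 18], [4.0, -2.5, 0, 0, 0, -0.115, 18], [3.8, -3.1, 0, 0, 0, -0.115, 18], [3.1, -3.2, 0, 0, 0, -0.108, 18], [2.5, -3.1, 0, 0, 0, -0.095, 18], [1.8, -2.7, 0, 0, 0, -0.077, 18], [1.2, -2.1, 0, 0, 0, -0.056, 18]]
```

Request:
arm_command --pt "-4.5 -2.7 0 0 0 0 24" --pt "0 0 0 0 0 0 24" --pt "0 0 15 0 0 0 24" --pt "0 0 30 0 0 0 24" --pt "0 0 25 0 0 -0.02 24" --pt "0 0 0 0 0 0 24"

```text
t: 23.37
eef_pos: [0.4695, -0.029, 0.1374]
tcp_rot: [1.142, 1.559, 0.045]
force: [1.1, -0.1, -0.4]
opening: 0.285
```

```bash
python3 - <<'E'
from h import *
plan(1,.865,1.765,10,0)
E
```

```text
t 23.37 pos [469.5 -29.  137.4] phi 2.045 xax [ 0.012  0.001 -1.   ] F [ 1.1 -0.1 -0.4] op 24.3 q [-0.06  0.24 -0.25  1.07  0.    1.03]
go [86.8 49.6] dphi -0.652 dphi raw target 1.393 dz to62 -75.41244900213073
[[2.3, -0.5, 0, 0, 0, -0.056, 18], [3.1, -0.9, 0, 0, 0, -0.077, 18], [3.7, -1.3, 0, 0, 0, -0.095, 18], [4.1, -2.1, 0, 0, 0, -0.108, 18], [4.0, -2.5, 0, 0, 0, -0.115, 18], [3.8, -3.1, 0, 0, 0, -0.115, 18], [3.1, -3.2, 0, 0, 0, -0.108, 18], [2.5, -3.1, 0, 0, 0, -0.095, 18], [1.8, -2.7, 0, 0, 0, -0.077, 18], [1.2, -2.1, 0, 0, 0, -0.056, 18]]
```

Request:
arm_command --pt "12 8 0 0 0 -0.1 24" --pt "22 13 0 0 0 -0.11 24" --pt "24 13 0 0 0 -0.11 24" --pt "20 11 0 0 0 -0.11 24" --pt "10 4.5 -5 0 0 -0.11 24" --pt "0 0 -5 0 0 -0.11 24" --pt "0 0 0 0 0 0 24" --pt "0 0 0 0 0 0 24" --pt "0 0 0 0 0 0 24"

```text
t: 24.12
eef_pos: [0.5527, 0.0203, 0.122]
tcp_rot: [2.679, 1.57, 0.935]
force: [-0.3, -1.0, 0.2]
opening: 0.277
```

```bash
python3 - <<'E'
from h import *
snap('wrist','w16')
plan(1,.865,1.765,10,0)
E
```

```text
t 24.17 pos [552.8  20.2 122.2] phi 1.397 xax [ 0.001  0.    -1.   ] F [-0.3 -0.  -0.3] op 23.9 q [ 0.04  0.41 -0.04  1.11  0.    1.78]
go [3.5 0.4] dphi -0.004 dphi raw target 1.393 dz to62 -60.16947592070336
[[2.3, -0.5, 0, 0, 0, -0.056, 18], [3.1, -0.9, 0, 0, 0, -0.077, 18], [3.7, -1.3, 0, 0, 0, -0.095, 18], [4.1, -2.1, 0, 0, 0, -0.108, 18], [4.0, -2.5, 0, 0, 0, -0.115, 18], [3.8, -3.1, 0, 0, 0, -0.115, 18], [3.1, -3.2, 0, 0, 0, -0.108, 18], [2.5, -3.1, 0, 0, 0, -0.095, 18], [1.8, -2.7, 0, 0, 0, -0.077, 18], [1.2, -2.1, 0, 0, 0, -0.056, 18]]
```

View pics/w16.png

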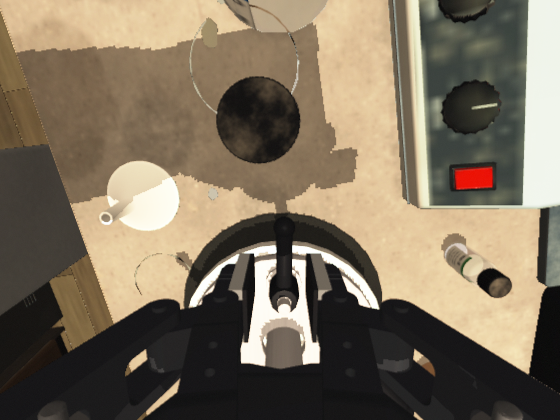

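Request:
arm_command --pt "3.3 0.3 -10 0 0 0 24" --pt "0 0 -20 0 0 0 24" --pt "0 0 -20 0 0 0 24" --pt "0 0 -10 0 0 0 24" --pt "0 0 0 0 0 0 24" --pt "0 0 0 0 0 0 18" --pt "0 0 0 0 0 0 18"

```text
t: 24.75
eef_pos: [0.5568, 0.0204, 0.0626]
tcp_rot: [1.797, 1.569, 0.051]
force: [0.9, -0.6, 1.2]
opening: 0.208
```

Request:
arm_command --pt "2.3 -0.5 0 0 0 -0.056 18" --pt "3.1 -0.9 0 0 0 -0.077 18" --pt "3.7 -1.3 0 0 0 -0.095 18" --pt "4.1 -2.1 0 0 0 -0.108 18" --pt "4.0 -2.5 0 0 0 -0.115 18" --pt "3.8 -3.1 0 0 0 -0.115 18" --pt "3.1 -3.2 0 0 0 -0.108 18" --pt "2.5 -3.1 0 0 0 -0.095 18" --pt "1.8 -2.7 0 0 0 -0.077 18" --pt "1.2 -2.1 0 0 0 -0.056 18" --pt "0 0 0 0 0 0 18" --pt "0 0 0 0 0 0 18"

```text
t: 25.75
eef_pos: [0.5854, -0.0006, 0.0622]
tcp_rot: [-1.828, 1.57, 1.808]
force: [-1.0, 2.7, -1.9]
opening: 0.209
```

Request:
arm_command --pt "1 -1.7 0 0 0 0 18" --pt "0 0 0 0 0 0 18" --pt "0 0 0 0 0 0 18"

```text
t: 26.0
eef_pos: [0.5859, -0.0011, 0.062]
tcp_rot: [-1.619, 1.568, 2.018]
force: [-3.7, 5.5, -0.3]
opening: 0.21
```

Request:
arm_command --pt "1 -1.7 0 0 0 0 18" --pt "0 0 0 0 0 0 18" --pt "0 0 0 0 0 0 18"

```text
t: 26.25
eef_pos: [0.5861, -0.0016, 0.0619]
tcp_rot: [-1.572, 1.565, 2.066]
force: [-5.0, 8.3, -0.0]
opening: 0.211
```

```bash
python3 - <<'E'
from h import *
st(); snap('wrist','w17'); print(tgt(1,1.75))
E
```

```text
t 26.25 pos [586.1  -1.6  61.9] phi 0.496 xax [-0.003  0.005 -1.   ] F [-5.   8.3 -0. ] op 18.0 q [-0.01  0.53 -0.02  1.02  0.01  2.64]
(array([ 5.85525717e+02, -3.06412802e-01]), 0.5077963267948964)
```

View pics/w17.png

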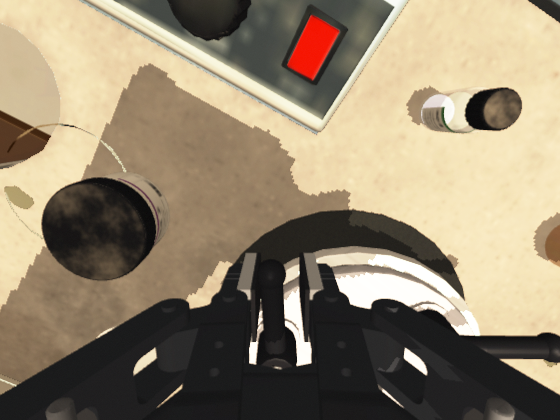

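Request:
arm_command --pt "-2.7 4.3 0 0 0 0 24" --pt "0 0 0 0 0 0 24" --pt "0 0 15 0 0 0 24" --pt "0 0 35 0 0 0 24" --pt "0 0 38 0 0 0.03 24" --pt "0 0 0 0 0 0 24"

```text
t: 26.8
eef_pos: [0.5908, -0.0008, 0.1589]
tcp_rot: [2.544, 1.554, -0.074]
force: [2.0, 0.5, 1.4]
opening: 0.278
```

```bash
python3 - <<'E'
from h import *
plan(3,.86,1.76,10,1)
E
```

```text
t 26.80 pos [590.8  -0.8 158.9] phi 0.524 xax [ 0.017 -0.001 -1.   ] F [2.  0.5 1.4] op 23.8 q [-0.    0.44  0.11  1.22 -0.    2.62]
go [ -67.  -169.8] dphi 0.874 dphi raw target 7.681 dz to62 -96.90573534628268
[[-2.3, 0.5, 0, 0, 0, -0.056, 18], [-3.1, 0.8, 0, 0, 0, -0.077, 18], [-3.8, 1.4, 0, 0, 0, -0.095, 18], [-4.0, 2.0, 0, 0, 0, -0.108, 18], [-4.1, 2.6, 0, 0, 0, -0.115, 18], [-3.7, 3.0, 0, 0, 0, -0.115, 18], [-3.2, 3.2, 0, 0, 0, -0.108, 18], [-2.5, 3.1, 0, 0, 0, -0.095, 18], [-1.8, 2.7, 0, 0, 0, -0.077, 18], [-1.2, 2.0, 0, 0, 0, -0.056, 18]]
```

Request:
arm_command --pt "-6 -18 0 0 0 0.1 24" --pt "-12 -34 0 0 0 0.11 24" --pt "-13 -36 0 0 0 0.11 24" --pt "-13 -36 0 0 0 0.11 24" --pt "-12 -30 0 0 0 0.11 24" --pt "-7 -16 -5 0 0 0.11 24" --pt "0 0 -15 0 0 0.11 24" --pt "0 0 -10 0 0 0.11 24" --pt "0 0 0 0 0 0 24" --pt "0 0 0 0 0 0 24" --pt "0 0 0 0 0 0 24"

```text
t: 27.72
eef_pos: [0.5228, -0.1705, 0.1208]
tcp_rot: [1.241, 1.569, -0.51]
force: [0.2, 0.0, -0.5]
opening: 0.285
```

```bash
python3 - <<'E'
from h import *
snap('wrist','w18')
plan(3,.86,1.76,10,1)
E
```

```text
t 27.77 pos [ 523.  -170.3  120.9] phi 1.392 xax [ 0.002 -0.001 -1.   ] F [0.7 0.7 0.3] op 24.0 q [-0.31  0.41 -0.06  1.1  -0.    1.44]
go [ 0.8 -0.3] dphi 0.006 dphi raw target 7.681 dz to62 -58.89784076685477
[[-2.3, 0.5, 0, 0, 0, -0.056, 18], [-3.1, 0.8, 0, 0, 0, -0.077, 18], [-3.8, 1.4, 0, 0, 0, -0.095, 18], [-4.0, 2.0, 0, 0, 0, -0.108, 18], [-4.1, 2.6, 0, 0, 0, -0.115, 18], [-3.7, 3.0, 0, 0, 0, -0.115, 18], [-3.2, 3.2, 0, 0, 0, -0.108, 18], [-2.5, 3.1, 0, 0, 0, -0.095, 18], [-1.8, 2.7, 0, 0, 0, -0.077, 18], [-1.2, 2.0, 0, 0, 0, -0.056, 18]]
```

View pics/w18.png

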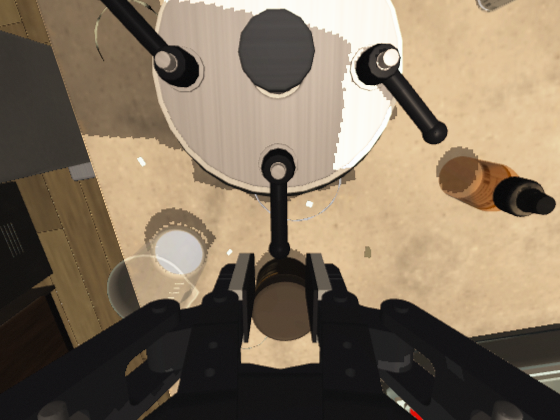

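Request:
arm_command --pt "0.6 -0.2 -10 0 0 0.005 24" --pt "0 0 -20 0 0 0 24" --pt "0 0 -19 0 0 0 24" --pt "0 0 -10 0 0 0 24" --pt "0 0 0 0 0 0 24" --pt "0 0 0 0 0 0 18" --pt "0 0 0 0 0 0 18"

```text
t: 28.35
eef_pos: [0.5234, -0.1705, 0.0616]
tcp_rot: [1.391, 1.569, -0.352]
force: [-1.3, 0.1, -0.2]
opening: 0.21
```

Request:
arm_command --pt "-2.3 0.5 0 0 0 -0.056 18" --pt "-3.1 0.8 0 0 0 -0.077 18" --pt "-3.8 1.4 0 0 0 -0.095 18" --pt "-4.0 2.0 0 0 0 -0.108 18" --pt "-4.1 2.6 0 0 0 -0.115 18" --pt "-3.7 3.0 0 0 0 -0.115 18" --pt "-3.2 3.2 0 0 0 -0.108 18" --pt "-2.5 3.1 0 0 0 -0.095 18" --pt "-1.8 2.7 0 0 0 -0.077 18" --pt "-1.2 2.0 0 0 0 -0.056 18" --pt "0 0 0 0 0 0 18" --pt "0 0 0 0 0 0 18"

```text
t: 29.35
eef_pos: [0.4937, -0.1499, 0.0619]
tcp_rot: [1.863, 1.568, -0.782]
force: [-1.0, -2.0, -1.0]
opening: 0.209
```

Request:
arm_command --pt "-1 1.7 0 0 0 0 18" --pt "0 0 0 0 0 0 18" --pt "0 0 0 0 0 0 18"

```text
t: 29.6
eef_pos: [0.4922, -0.1481, 0.0614]
tcp_rot: [1.588, 1.569, -1.057]
force: [-0.5, -5.1, 1.7]
opening: 0.212
```

Request:
arm_command --pt "-1 1.7 0 0 0 0 18" --pt "0 0 0 0 0 0 18" --pt "0 0 0 0 0 0 18"

```text
t: 29.85
eef_pos: [0.492, -0.1475, 0.0616]
tcp_rot: [1.601, 1.566, -1.045]
force: [-0.4, -8.9, 0.4]
opening: 0.215
```

```bash
python3 - <<'E'
from h import *
st(); snap('wrist','w19'); print(tgt(3,1.75))
E
```

```text
t 29.85 pos [ 492.  -147.5   61.6] phi 0.495 xax [ 0.002 -0.004 -1.   ] F [-0.4 -8.9  0.4] op 18.3 q [-0.29  0.4  -0.24  0.93 -0.    2.36]
(array([ 494.27428264, -149.6935872 ]), 3.649388980384689)
```

View pics/w19.png

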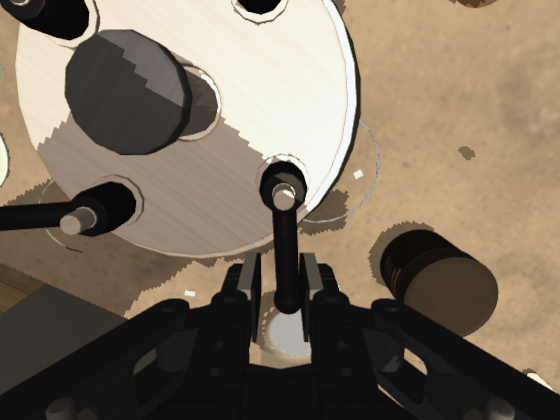

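Request:
arm_command --pt "-1 1.7 0 0 0 0 18" --pt "0 0 0 0 0 0 18" --pt "0 0 0 0 0 0 18"

```text
t: 30.15
eef_pos: [0.4918, -0.147, 0.0618]
tcp_rot: [1.594, 1.563, -1.053]
force: [1.7, -11.3, 0.1]
opening: 0.21
```

Request:
arm_command --pt "3.5 -5.5 0 0 0 0 24" --pt "0 0 0 0 0 0 24" --pt "0 0 15 0 0 0 24" --pt "0 0 35 0 0 0 24" --pt "0 0 38 0 0 0 24" --pt "0 0 38 0 0 0 24" --pt "0 0 20 0 0 0 24" --pt "-15 -15 0 0 0 0 24" --pt "-25 -30 0 0 0 0 24" --pt "-25 -30 0 0 0 0 24" --pt "-25 -30 0 0 0 0 24" --pt "-25 -30 0 0 0 0 24"

```text
t: 31.15
eef_pos: [0.3774, -0.284, 0.2066]
tcp_rot: [-2.283, 1.568, 1.357]
force: [1.4, -0.8, -0.8]
opening: 0.278
```

Request:
arm_command --pt "-25 -30 0 0 0 0 24" --pt "-25 -30 0 0 0 0 24" --pt "-25 -30 0 0 0 0 24" --pt "-15 -30 0 0 0 0 24" --pt "0 -20 0 0 0 0 24" --pt "0 0 0 0 0 0 24" --pt "0 0 0 0 0 0 24"

```text
t: 31.73
eef_pos: [0.2883, -0.4242, 0.2062]
tcp_rot: [-2.288, 1.568, 1.348]
force: [0.4, -0.8, 0.2]
opening: 0.276
```

```bash
python3 - <<'E'
from h import *
st(); snap('top','t3'); snap('side','s3')
im=cv2.imread('pics/t3.png'); c=im[140:280,220:400]; cv2.imwrite('pics/t3z.png',cv2.resize(c,None,fx=4.2,fy=4.2,interpolation=cv2.INTER_CUBIC))
im=cv2.imread('pics/s3.png'); c=im[190:350,180:370]; cv2.imwrite('pics/s3z.png',cv2.resize(c,None,fx=3.7,fy=3.7,interpolation=cv2.INTER_CUBIC))
E
```

```text
t 31.73 pos [ 288.3 -424.2  206.2] phi 0.495 xax [ 0.001  0.002 -1.   ] F [ 0.4 -0.8  0.2] op 23.5 q [-0.98  0.28 -0.01  1.28  0.    1.67]
```

View pics/t3z.png

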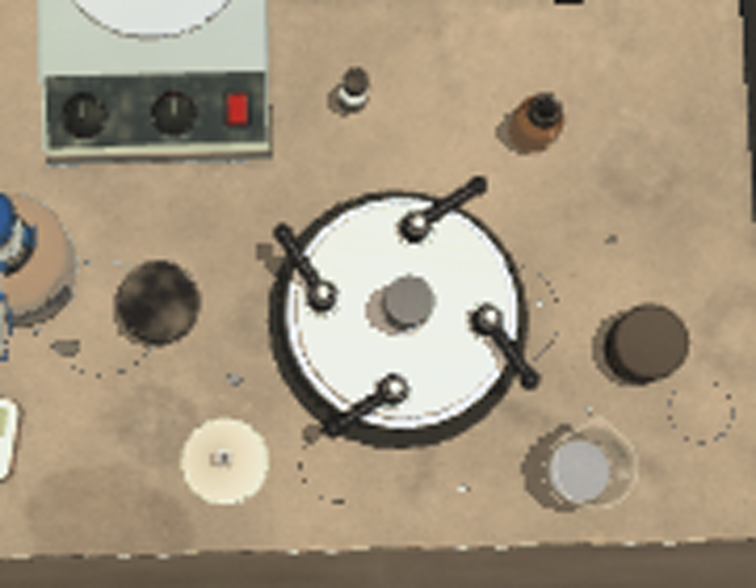

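View pics/s3z.png

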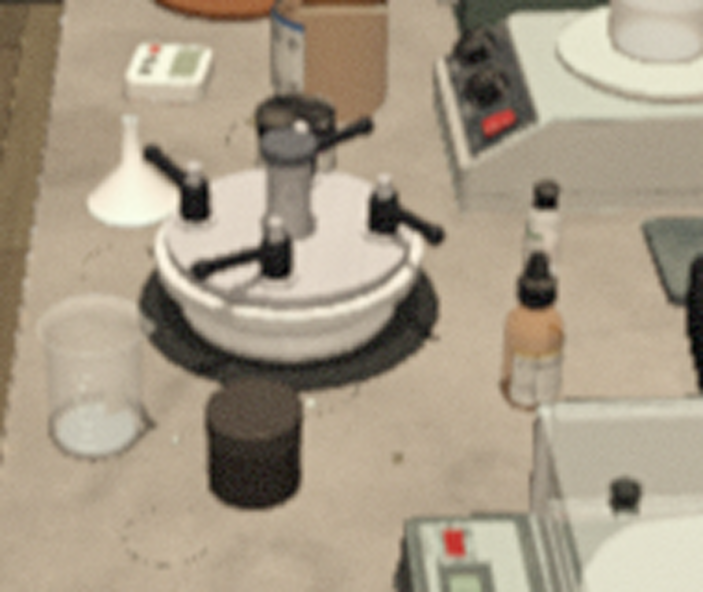

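```bash
python3 - <<'E'
from h import *
i=robot.camera_info('top')
z=lambda a:np.array(a)/4.2+[220,140]-[.4,.4]
H=z([[416,226],[321,295],[393,388],[487,318]]);T=z([[480,185],[283,231],[328,428],[530,380]])
def f(p):
    h,t=pts(p,.0764); h[:,2]=.083; return np.r_[[proj('top',q,i) for q in h]-H,[proj('top',q,i) for q in t]-T].ravel()
r=least_squares(f,[.54,-.077,0,1.7,1.7,1.7,1.7]); print(r.x.round(3),np.abs(r.fun).max())
E
```

```text
[ 0.536 -0.076 -0.184  1.696  1.724  1.72   1.649] 0.70894509044183
```

```bash
python3 - <<'E'
from h import *
print(robot.close_job())
E
```

```text
the job is handed in; nothing more can be done
None
```

All four levers are home against their stops, turned clockwise in two crosswise rounds, and the job was handed in at about 32 s of the 67 s allowed. I didn't measure how far the cover was pressed down or whether it sits level.

- **Order:** in both rounds I took the lever on the far side (+x) first, then the one opposite it, then the left (+y) lever, then the right (-y) lever.
- **Middle round:** the wrist camera put the levers at about 0.85, 0.87, 0.87 and 0.86 rad before any lever was taken further. The second value was read with its stud partly hidden.
- **Home round:** each lever was pushed until the arm nearly stopped moving and the force rose to about 10 N. The tool stopped at matching places on all four, within 2 mm.
- **Final angles:** the last top picture gave 1.70, 1.72 (left), 1.72 (opposite) and 1.65 (right) rad. The low 1.65 reading is within that picture's accuracy of about 0.05 rad, and the stop contact suggests that lever is home too.
- **Other checks:** the glassware, jars and bottles look unmoved in the top and side pictures, and the cover looks seated.
- **Disagreement:** the top camera placed the vessel about 4 mm from where the wrist camera did. I used the wrist camera's position, and every lever sat centred between the fingers.

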